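# Click the levelling key together and onto the model-board jack

### The job

Fit the levelling key to the jack of the site-model board. First stand the steel socket down in the square pocket of the wooden holding block and let go of it; push the square end of the extension bar down into it until the spring ball clicks and the bar is fully home; then lift the two out together by the bar and push the socket down over the square drive inside the jack until that clicks fully home too. Let go, leave the key standing upright on the jack, and leave the pencil pot, the bottle and the loose model house alone.

Things in the scene. Friction and masses are not known exactly. Their poses are not given: they have to be found in the camera images.
- socket: Loose steel socket: upright square tube, 40 x 40 mm outside, 66 mm tall, about 0.2 kg, standing on the bench at the start. Origin at the centre of its lower end, z up along it, x and y square to its flats. Both ends are alike: each takes a 19 mm square drive in any of four quarter turns. Small dark dots on the flats mark the grooves for the spring ball.
- socket_top (a point): Centre of the socket's upper mouth, 66 mm above its origin, axes as the socket. Each end has a 20.6 mm square hole 27 mm deep, its mouth flared to 27 mm over the first 4 mm; a groove right round the inside, 12 mm from the end, catches the ball.
- bar: Loose steel extension bar, 130 mm long, about 0.3 kg, upright in its stand at the start. Origin at the centre of its lower tip, z up along it, x and y square to its flats. From the tip up: 19 mm square drive 24 mm long (last 4 mm tapered to 13 mm), a spring ball in its +x face 12 mm from the tip; 34 mm square flange 8 mm thick; round shank 24 mm across; 28 mm square head 40 mm tall.
- bar_shoulder (a point): Centre of the underside of the bar's flange, 24 mm above the tip. The bar is fully home when this point meets socket_top.
- bar_head (a point): Centre of the bar's square head, 110 mm above the tip: the place to grip. The head reaches from 90 to 130 mm above the tip.
- stand: Fixed wooden stand of the bar, 70 x 70 mm, 44 mm high, origin at the centre of its underside. The bar's flange sits loosely in a square recess 14 mm deep in its top, flats parallel to the stand's x and y, the bar's tip 6 mm above the bench; it lifts straight out (pull it up at least 45 mm).
- block: Fixed wooden holding block, 90 x 90 mm and 26 mm high, origin at the centre of its underside, with a square pocket in the middle of its top, 44.4 mm wide (mouth flared to 52 mm) and 18 mm deep, sides parallel to the block's x and y. The socket stands in it with 48 mm showing.
- pocket (a point): Centre of the pocket's floor, 8 mm above the bench; axes as the block.
- jack: Fixed grey levelling jack at the corner of the model board. Origin at the centre of its underside. Base 110 x 110 x 10 mm; on it an 84 mm square housing, top 80 mm above the bench, with a 60 mm square well open at the top and 30 mm wide windows in its -x and +x walls. The board with small houses, up to 100 mm high, spreads from x = 55 to 335 and y = -280 to 40 mm of the jack.
- jack_seat (a point): Foot of the square drive in the middle of the well, on its floor 10 mm above the bench, axes as the jack. Drive: 19 mm square, 24 mm tall, last 4 mm tapered to 13 mm, flats parallel to x and y, spring ball in its +x face 12 mm up. Fingers holding the socket do not fit in the well. The socket is fully home when its origin meets this point.
- bar_ball (a joint): Spring ball of the bar: 0 when out, grows to about 0.003 m when pressed in; starts at 0. It is pressed in while sliding through the socket's mouth and springs back to near 0 at the click. Pushing a drive in takes about 7 to 12 N, which falls off at the click; pulling it out takes about 10 to 13 N.
- jack_ball (a joint): Spring ball of the jack's drive, the same.
- pot: Bystander: white pencil pot, 72 mm across, 95 mm high, pencils standing out to 160 mm. Origin at the centre of its underside.
- bottle: Bystander: white glue bottle, 52 mm across, 130 mm high. Origin at the centre of its underside.
- house: Bystander: loose wooden model house with a gable roof, 74 x 56 mm, 58 mm high. Origin at the centre of its underside.

How it is judged:
On the way, in this order (a step that is already met when the one before it is completed fails the run):
1. the socket stands down in the block's pocket, let go (distance between socket and pocket below 0.004 m and angle between socket's own z axis and vertical below 0.06 rad and contact force between the fingers and socket below 0.1 N), for 0.2 s.
2. the bar is clicked fully home in the socket, which stands in the block (distance between bar_shoulder and socket_top below 0.003 m and value of joint bar_ball below 0.0015 m and distance between socket and pocket below 0.004 m and angle between socket's own z axis and vertical below 0.06 rad), for 0.2 s.
3. the socket is lifted clear of the block on the bar, held by the bar (distance between bar_shoulder and socket_top below 0.003 m and value of joint bar_ball below 0.0015 m and height (world z) of socket above 0.05 m and contact force between the fingers and socket below 0.1 N), for 0.2 s.
At the end, for the whole second after the job is handed in: Socket fully home on the jack drive (origin within 3 mm of jack_seat), bar fully home in it (bar_shoulder within 3 mm of socket_top), both spring balls out (under 1.5 mm pressed), socket within 0.06 and bar within 0.1 rad of upright, at rest, nothing touched by the fingers (distance between socket and jack_seat below 0.003 m and value of joint each of jack_ball, bar_ball below 0.0015 m and distance between bar_shoulder and socket_top below 0.003 m and angle between socket's own z axis and vertical below 0.06 rad and angle between bar's own z axis and vertical below 0.1 rad and linear speed of each of bar, socket below 0.02 m/s and contact force between the fingers and anything else below 0.1 N).
It fails at once if the pot is pushed more than 30 mm or tipped over (distance of pot from where it was at the start of the episode above 0.03 m or angle between pot's own z axis and vertical above 0.5 rad).
It fails at once if the bottle is pushed more than 30 mm or tipped over (distance of bottle from where it was at the start of the episode above 0.03 m or angle between bottle's own z axis and vertical above 0.5 rad).
It fails at once if the house is pushed more than 30 mm or tipped over (distance of house from where it was at the start of the episode above 0.03 m or angle between house's own z axis and vertical above 0.5 rad).
It also fails if it takes over 64 s, if anything falls off the work surface, if the arm or the gripper's body presses on something with over 40 N, if the wrist force passes 120 N, or if a joint passes its speed limit or range.

### The arm

A 6-joint arm with a two-finger parallel gripper is mounted at the origin on the work surface. World frame = base frame: x ahead of the robot, y to its left, z up, the work surface at z = 0. Lengths are in m, angles in rad, forces in N, time in s.
With the tool pointing down it reaches from about 0.35 to 0.975 m from the base axis. Payload 4.9 kg.
Tool frame: the origin (TCP) lies midway between the tips of the shut fingers; the grasp point (between the pads) lies behind it (manip.grasp_offset is the y of the grasp point in the tool frame, in m); y points along the fingers, z is the direction in which the jaws open and shut, and the axes are right-handed (so a half turn about y gives the same grasp; the last joint's range is limited). The gripper opens to 85 mm and grips with 20 to 120 N. Pads are 22 mm wide; open, the fingers measure 114 mm over their backs; the gripper's body (76 mm by 85 mm) begins 54 mm behind the grasp point. The pads swing forward as they close: fully open they stand 13 mm farther back than shut.
Start: joints at [-1.397, 0.053, 1.613, -0, 1.476, -0.119], TCP at [0.18, -0.598, 0.209] pointing down, gripper open.
Joint ranges: [-3.01, 3.01], [-1.01, 2.22], [0.06, 2.58], [-1.02, 4.17], [0.09, 2.62], [-3.14, 3.14]. Speed limits (rad/s): [2.57, 2.57, 3.14, 3.14, 3.14, 3.14].

### API

Orientations are given as a unit quaternion [w, x, y, z].
In Python, from plant import manip gives the robot as it stands. The module is installed in compiled form; this text tells all that it offers.
- The arm moves only by the shell command python3 -m jog 'ROWS'. ROWS is a JSON object of lists of equal length, an entry for each row: "offset": the shift along the world's x, y, z in units of 50 mm (1.0 is 50 mm), a list of three; "angular": the turn, a rotation vector about the world's x, y, z in units of 6 degrees (1.0 is 6 degrees), a list of three; "jaw": the finger opening in mm, from 0 to 85.4. In form: {"offset": [[tx, ty, tz], ...], "angular": [[ax, ay, az], ...], "jaw": [jaw, ...]}. A call has 1 to 12 rows; each row shifts and turns the commanded pose from where the row before left it; what a row does not reach is not made up. A row lasts 1/10 s, in which the tool goes at most 50 mm and 8.59 degrees, less where a joint would pass 70% of its speed; a pose out of reach is approached as far as the arm can. A call is refused whole if a number of a shift passes 1 or a number of a turn 1, either way. A call with a gripper value outside its range is refused whole. The fingers move at their own pace and stop on an object; the grip force is fixed at half the most. Time passes only in rows, so rows that do not move let the fingers close. It gives the time, the measured TCP pose, the force and the opening at its end, in the units of the state.
- manip.state(): the state, without advancing time (a new reading comes with each control period).
- manip.grab_frame(name): name is "side" or "top" or "wrist"; returns the picture (420x560x3 uint8, blue, green, red); there is no depth.
- manip.camera_model(name): a dict with "fx", "fy", "cx", "cy" (pixels), "rvec" (rotation vector, rad) and "tvec" (3), from world to camera coordinates, as OpenCV has them; the wrist camera has in their place "mount" (4x4, takes a point from camera to tool coordinates, whose origin is the TCP and whose axes are the tool frame's). Camera axes: x right, y down, z forward; pixel columns grow to the right and rows downward; lengths in m; the calibration is good to about 2 mm. A picture is of the moment at which its call begins: read the wrist's pose just before it. camera_model takes no time and is no camera call.
- manip.job_done(): hands the job in, once; it reports no verdict.
The state is a dict: "time": time; "joint_pos": joint angles; "joint_vel": joint speeds; "joint_efforts": joint torques, N m; "tool_pos": TCP position; "tool_rot": TCP orientation; "contact_force": force on the tool from outside, world axes, zero at the start; "ft_torque": the same for the moment, N m; "gripper_width": opening from 0.0 (shut) to 1.0 (fully open).
Only numpy, scipy, OpenCV 4.12 (cv2) and the standard library are available. Lean on these libraries where they do the work, as an engineer would, in place of code of your own. Each camera call takes 0.05 s, during which the arm holds its last target.

## Working session

There is one attempt and no reset: what is moved stays moved. The work goes in short steps, Python scripts to look and compute and a shell command to move; the robot and the scene stay as the last step left them, time stands still between calls to the robot, and variables do not carry over. Pictures are saved under pics/ and viewed, and the job is handed in when it is done.

```bash
mkdir -p pics
cat > h.py <<'E'
import cv2,numpy as np
from plant import manip
def snap(n,f):
    s=manip.state(); im=manip.grab_frame(n); cv2.imwrite('pics/'+f,im); return s,im
def Rq(q):
    from scipy.spatial.transform import Rotation as R
    return R.from_quat([q[1],q[2],q[3],q[0]]).as_matrix()
def cam(n,s=None):
    m=manip.camera_model(n); K=np.array([[m['fx'],0,m['cx']],[0,m['fy'],m['cy']],[0,0,1]])
    if 'mount' in m:
        M=np.array(m['mount']); R=Rq(s['tool_rot']); A=R@M[:3,:3]; c=R@M[:3,3]+np.array(s['tool_pos'])
    else:
        Rm=cv2.Rodrigues(np.array(m['rvec'],float))[0]; A=Rm.T; c=-A@np.array(m['tvec']).ravel()
    return K,A,c
def onplane(n,uv,z,s=None):
    K,A,c=cam(n,s); uv=np.atleast_2d(uv).astype(float)
    d=(A@np.linalg.inv(K)@np.c_[uv,np.ones(len(uv))].T).T
    return c+d*((z-c[2])/d[:,2])[:,None]
def proj(n,P,s=None):
    K,A,c=cam(n,s); p=(A.T@(np.atleast_2d(P)-c).T); q=K@p; return (q[:2]/q[2]).T
E
python3 - <<'E'
from h import *
for n in ['side','top','wrist']:
    s,im=snap(n,n+'0.png'); K,A,c=cam(n,s); print(n,c.round(3),K[0,0],A[:,2].round(2))
print(s, manip.grasp_offset, manip.camera_model('wrist'))
E
```

```text
side [0.209 0.581 0.696] 410.86811639084203 [ 0.37 -0.57 -0.74]
top [0.286 0.14  1.176] 466.6442805973993 [ 0.2  -0.01 -0.98]
wrist [ 0.246 -0.579  0.373] 304.23229334178177 [-0.26 -0.08 -0.96]
{'time': 0.1, 'joint_pos': array([-1.39696653e+00,  5.32639106e-02,  1.61420850e+00, -2.13579896e-05,
        1.47602702e+00, -1.19027383e-01]), 'joint_vel': array([ 0.00071325, -0.00146679, -0.00027027,  0.00110709,  0.00211371,
       -0.00176854]), 'joint_efforts': array([ 7.42798591e-06, -3.94905174e+01, -3.71365392e+01, -9.14140537e-05,
        3.93137496e-03,  1.30318540e-05]), 'tool_pos': array([ 0.18029752, -0.5977646 ,  0.20757176]), 'tool_rot': array([ 0.10314572, -0.10319769,  0.70021293, -0.69886555]), 'contact_force': array([-0.33279312, -0.103672  ,  0.17372398]), 'ft_torque': array([-0.02009466,  0.02073714, -0.00405445]), 'gripper_width': 1.0009217201821525} -0.0187 {'fx': 304.23229334178177, 'fy': 304.23229334178177, 'cx': 281.1295463704942, 'cy': 208.4692401048262, 'mount': array([[-1.64903997e-03,  9.63450778e-01,  2.67880345e-01,
        -6.82571321e-02],
       [ 6.67017205e-05, -2.67880603e-01,  9.63452115e-01,
        -1.65846654e-01],
       [ 9.99998638e-01,  1.60663912e-03,  3.77481996e-04,
         4.55930329e-04],
       [ 0.00000000e+00,  0.00000000e+00,  0.00000000e+00,
         1.00000000e+00]])}
```

View pics/side0.png

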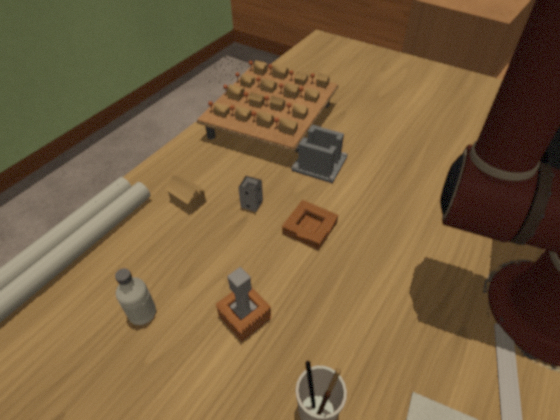

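View pics/top0.png

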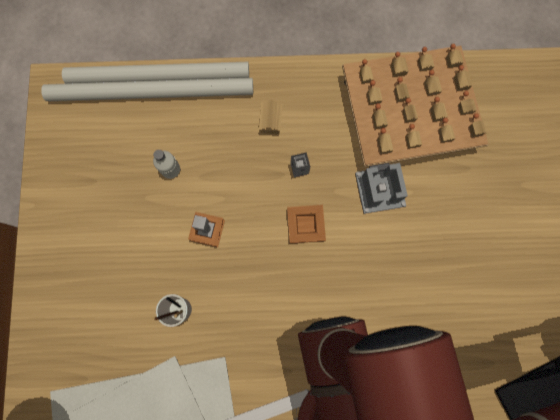

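View pics/wrist0.png

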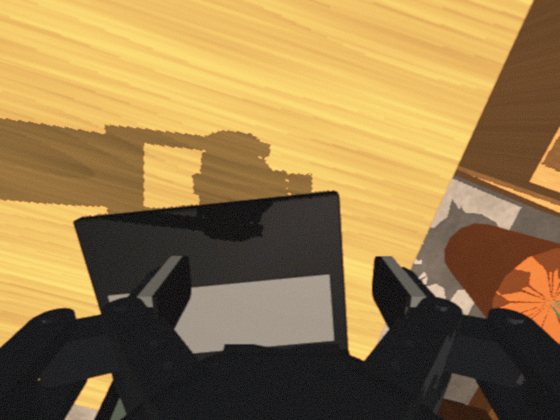

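The side and top views show everything. In the top view the socket is near (300,165), block (306,224), stand with the bar (206,230), jack (382,188), house (270,117), bottle (166,165) and pot (172,310). The wrist view shows only bench and a dark plate at the start pose. I'll enlarge the top and side views.

Run:
```python
from h import *
t=cv2.imread('pics/top0.png'); s=cv2.imread('pics/side0.png')
a=cv2.resize(t[140:260,180:420],None,fx=3.3,fy=3.3,interpolation=cv2.INTER_CUBIC)
cv2.imwrite('pics/topz.png',a)
cv2.imwrite('pics/sidez.png',cv2.resize(s[110:350,170:370],None,fx=2.5,fy=2.5,interpolation=cv2.INTER_CUBIC))
for nm,uv,z in [('socket',(300,162),.066),('block',(306,224),.026),('stand',(206,231),.044),('barhead',(201,223),.136),('jack',(382,186),.08),('house',(270,117),.05),('bottle',(166,165),.06),('pot',(172,310),.095)]:
    print(nm,onplane('top',uv,z).round(3))
hsv=cv2.cvtColor(t,cv2.COLOR_BGR2HSV)
for uv in [(206,240),(293,224),(400,100),(250,190),(300,165)]: print(uv,hsv[uv[1],uv[0]])
```

```text
socket [[0.622 0.076 0.066]]
block [[0.473 0.065 0.026]]
stand [[0.461 0.312 0.044]]
barhead [[0.466 0.309 0.136]]
jack [[ 0.551 -0.119  0.08 ]]
house [[0.75  0.146 0.05 ]]
bottle [[0.628 0.408 0.06 ]]
pot [[0.276 0.382 0.095]]
(206, 240) [ 13 151 160]
(293, 224) [ 13 155 153]
(400, 100) [ 18 124  72]
(250, 190) [ 18 113 174]
(300, 165) [ 18  21 144]
```

View pics/topz.png

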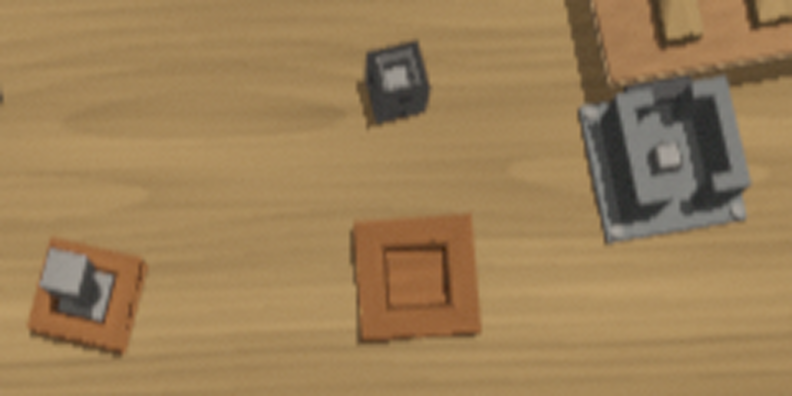

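View pics/sidez.png

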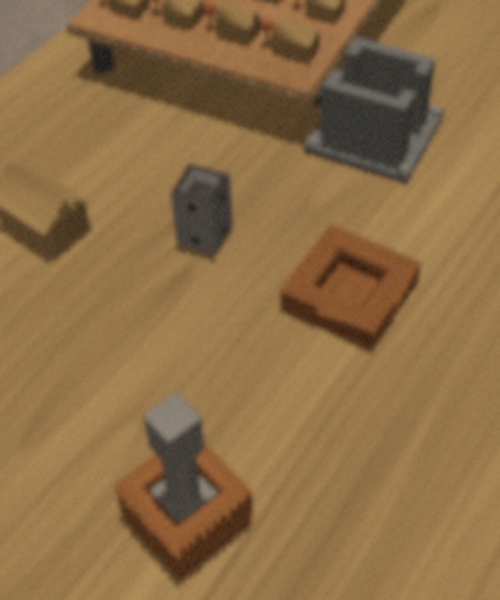

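Run:
```python
from h import *
s=manip.state(); R=Rq(s['tool_rot']); print('tool axes cols\n',R.round(3))
z=3.3
def q(name,pts,h):
    p=np.array(pts)/z+[180,140]; P=onplane('top',p-0.0,h)[:,:2]; c=P.mean(0)
    d=[P[1]-P[0],P[2]-P[1],P[3]-P[2],P[0]-P[3]]
    a=[np.degrees(np.arctan2(v[1],v[0]))%90 for v in d]
    print(name,c.round(4),np.round(a,1),[round(np.linalg.norm(v),4) for v in d])
q('block',[(352,222),(470,214),(480,332),(360,342)],.026)
q('stand',[(52,240),(146,262),(124,354),(30,330)],.044)
q('socket',[(366,54),(417,42),(428,82),(378,92)],.066)
q('jackhousing',[(614,92),(726,76),(748,186),(637,206)],.08)
q('jackdrive',[(652,146),(674,140),(682,164),(660,170)],.034)
```

```text
tool axes cols
 [[-0.957 -0.     0.289]
 [-0.289  0.002 -0.957]
 [-0.    -1.    -0.002]]
block [0.4732 0.0657] [1.9 1.7 2.8 1.5] [np.float64(0.0902), np.float64(0.0907), np.float64(0.0905), np.float64(0.092)]
stand [0.4644 0.3104] [74.7 76.  73.7 76.5] [np.float64(0.0726), np.float64(0.0703), np.float64(0.0721), np.float64(0.069)]
socket [0.6264 0.0745] [11.8 12.1  9.7 14.5] [np.float64(0.0396), np.float64(0.0323), np.float64(0.0383), np.float64(0.031)]
jackhousing [ 0.5597 -0.1308] [6.4 5.9 8.3 6.9] [np.float64(0.0844), np.float64(0.0844), np.float64(0.0831), np.float64(0.0872)]
jackdrive [ 0.5594 -0.1303] [13.5 13.5 13.5 13.7] [np.float64(0.0177), np.float64(0.0196), np.float64(0.0176), np.float64(0.0196)]
```

```bash
python3 -m jog '{"offset":[[0.4,0.82,0.05],[0.4,0.82,0.05],[0.4,0.82,0.05],[0.4,0.82,0.05],[0.4,0.82,0.05],[0.4,0.82,0.05],[0.4,0.82,0.05],[0.4,0.82,0.05],[0.4,0.82,0.05],[0.4,0.82,0.05],[0.4,0.82,0.05],[0.4,0.82,0.05]],"angular":[[0,0,0],[0,0,-0.8],[0,0,0],[0,0,0],[0,0,0],[0,0,0],[0,0,0],[0,0,0],[0,0,0],[0,0,0],[0,0,0],[0,0,0]],"jaw":[85,85,85,85,85,85,85,85,85,85,85,85]}'
python3 -m jog '{"offset":[[0.4,0.82,0.05],[0.4,0.82,0.05],[0.4,0.82,0.05],[0.4,0.82,0.05],[0,0,0],[0,0,0]],"angular":[[0,0,0],[0,0,0],[0,0,0],[0,0,0],[0,0,0],[0,0,0]],"jaw":[85,85,85,85,85,85]}'
python3 - <<'E'
from h import *
s,im=snap('wrist','w1.png')
print(s['tool_pos'],s['time']); print(Rq(s['tool_rot']).round(3)); print(s['joint_pos'].round(2))
E
```

```text
time: 1.35
tool_pos: [0.4207, -0.1045, 0.2387]
tool_rot: [-0.074, 0.074, -0.703, 0.703]
contact_force: [1.0, -0.8, -0.4]
gripper_width: 0.992
time: 1.95
tool_pos: [0.5002, 0.0584, 0.2482]
tool_rot: [-0.074, 0.075, -0.703, 0.703]
contact_force: [-0.4, 0.3, -0.4]
gripper_width: 0.994
[0.50017077 0.0583519  0.24815135] 1.95
[[-0.978 -0.001  0.21 ]
 [-0.21  -0.    -0.978]
 [ 0.001 -1.     0.   ]]
[-0.03 -0.26  1.84 -0.    1.57  1.33]
```

View pics/w1.png

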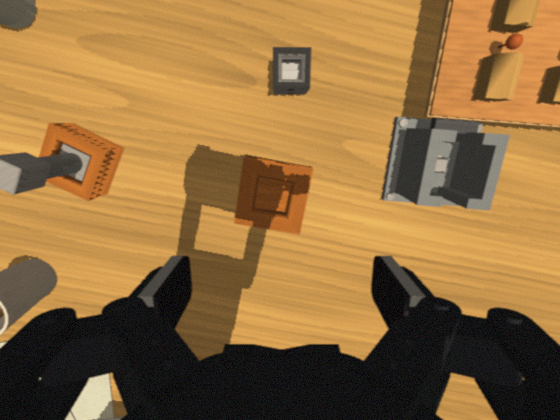

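The wrist view shows socket (292,70), block (274,194), stand (82,160), jack (446,163), all unobstructed. I'll enlarge for corners.

Run:
```python
from h import *
t=cv2.imread('pics/w1.png')
r=[(260,35),(225,145),(35,115),(395,105)]
ims=[]
for (x,y),w in zip(r,[(65,70),(95,100),(95,95),(120,110)]):
    ims.append(cv2.resize(t[y:y+100,x:x+130],(390,300),interpolation=cv2.INTER_CUBIC))
cv2.imwrite('pics/w1z.png',np.vstack([np.hstack(ims[:2]),np.hstack(ims[2:])]))
```

```text
(no output)
```

View pics/w1z.png

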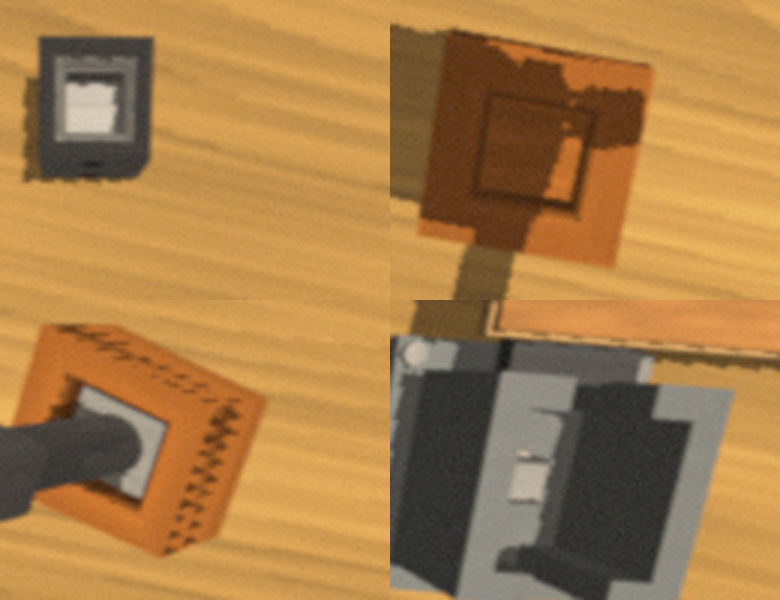

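Run:
```python
from h import *
s=manip.state()
def q(name,pts,h,o,off=(0,0),n='wrist'):
    p=(np.array(pts,float)-off+.5)/3-.5+o; P=onplane(n,p,h,s)[:,:2]; c=P.mean(0)
    d=[P[1]-P[0],P[2]-P[1],P[3]-P[2],P[0]-P[3]]
    a=[np.degrees(np.arctan2(v[1],v[0]))%90 for v in d]
    print(name,c.round(4),np.round(a,1),[round(np.linalg.norm(v),4) for v in d])
q('sock mouth',[(55,55),(135,55),(135,140),(56,140)],.066,(260,35))
q('block',[(450,30),(653,67),(616,268),(418,235)],.026,(225,145),(390,0))
q('pocket',[(488,93),(594,110),(578,210),(472,193)],.024,(225,145),(390,0))
q('drive',[(518,458),(549,458),(543,503),(509,498)],.034,(395,105),(390,300))
q('stand',[(120,325),(267,398),(216,538),(162,556)],.044,(35,115),(0,300))
q('recess',[(80,383),(168,425),(143,503),(60,460)],.044-.006,(35,115),(0,300))
```

```text
sock mouth [0.625  0.0726] [12.1 13.3 12.1 12.7] [np.float64(0.0277), np.float64(0.0274), np.float64(0.028), np.float64(0.0274)]
block [0.4758 0.0629] [1.8 3.2 2.1 1.3] [np.float64(0.0872), np.float64(0.092), np.float64(0.0902), np.float64(0.0923)]
pocket [0.4756 0.0635] [2.9 3.7 2.6 1.9] [np.float64(0.0463), np.float64(0.0457), np.float64(0.0477), np.float64(0.0455)]
drive [ 0.5608 -0.1342] [12.1 12.8  3.9  7. ] [np.float64(0.0128), np.float64(0.0187), np.float64(0.0147), np.float64(0.0166)]
stand [0.4707 0.2777] [74.4 75.1 30.1 12.5] [np.float64(0.0603), np.float64(0.0642), np.float64(0.0249), np.float64(0.0929)]
recess [0.4681 0.3129] [74.9 75.9 72.  77.4] [np.float64(0.0367), np.float64(0.036), np.float64(0.0359), np.float64(0.0342)]
```

```bash
python3 -m jog '{"offset":[[0.83,0.1,0],[0.83,0.1,-0.1],[0.84,0.1,-0.3],[0,0,-0.8],[0,0,-0.8],[0,0,0],[0,0,0]],"angular":[[0,0,0],[0,0,0],[0,0,0],[0,0,0],[0,0,0],[0,0,0],[0,0,0]],"jaw":[85,85,85,85,85,85,85]}'
python3 - <<'E'
from h import *
s,im=snap('wrist','w2.png')
np.save('s2.npy',np.r_[s['tool_pos'],s['tool_rot']])
print(s['tool_pos'],s['time'])
E
```

```text
time: 2.7
tool_pos: [0.6247, 0.0712, 0.1485]
tool_rot: [0.072, -0.074, 0.703, -0.703]
contact_force: [-0.7, 0.6, -0.2]
gripper_width: 0.998
[0.62470074 0.07120793 0.14853785] 2.7
```

View pics/w2.png

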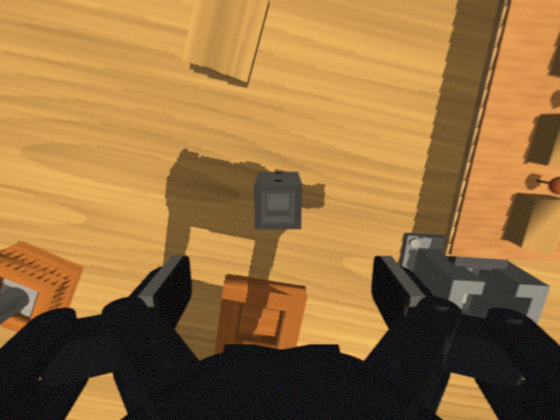

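Socket sits centred between the fingers: mouth roughly (264–293, 190–219), top-face outer right/left edges at 256 and 301.

Run:
```python
from h import *
v=np.load('s2.npy'); s=dict(tool_pos=v[:3],tool_rot=v[3:])
t=cv2.imread('pics/w2.png')
cv2.imwrite('pics/w2z.png',cv2.resize(t[160:240,240:320],None,fx=7,fy=7,interpolation=cv2.INTER_CUBIC))
for uv in [(256,229),(301,229),(278.5,204)]: print(onplane('wrist',uv,.066,s).round(4))
```

```text
[[0.6014 0.088  0.066 ]]
[[0.6095 0.0499 0.066 ]]
[[0.6273 0.0735 0.066 ]]
```

View pics/w2z.png

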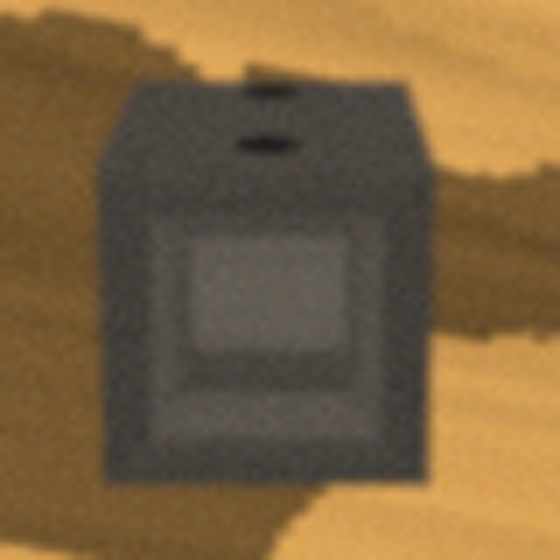

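Run:
```python
from h import *
v=np.load('s2.npy'); s=dict(tool_pos=v[:3],tool_rot=v[3:])
p=(np.array([(148,215),(387,215),(384,440),(150,440),(102,172),(435,172),(428,482),(106,482)])+.5)/7-.5+[240,160]
P=onplane('wrist',p,.066,s)[:,:2]
print(P[:4].mean(0),P[4:].mean(0))
for Q in (P[:4],P[4:]):
    d=np.roll(Q,-1,0)-Q; print(np.degrees(np.arctan2(d[:,1],d[:,0]))%90,np.linalg.norm(d,axis=1))
R=Rq(s['tool_rot']); print(np.degrees(np.arctan2(R[1,2],R[0,2]))%90)
```

```text
[0.62493869 0.07367569] [0.62482939 0.0735927 ]
[11.9586982  11.90542789 11.95971936 11.41936166] [0.02845666 0.02818033 0.02869574 0.02818208]
[11.95850976 11.72762034 11.95991679 11.31509795] [0.0394297  0.0388289  0.03970929 0.03883201]
11.862069963471697
```

```bash
python3 -m jog '{"offset":[[0,0.05,-0.7],[0,0,-0.8],[0,0,-0.5],[0,0,-0.31],[0,0,0],[0,0,0],[0,0,0],[0,0,0],[0,0,0],[0,0,0]],"angular":[[0,0,0],[0,0,0],[0,0,0],[0,0,0],[0,0,0],[0,0,0],[0,0,0],[0,0,0],[0,0,0],[0,0,0]],"jaw":[85,85,85,85,85,30,30,30,30,30]}'
python3 -m jog '{"offset":[[0,0,0],[0,0,0],[0,0,0]],"angular":[[0,0,0],[0,0,0],[0,0,0]],"jaw":[30,30,30]}'
```

```text
time: 3.75
tool_pos: [0.6274, 0.075, 0.0357]
tool_rot: [-0.075, 0.072, -0.703, 0.704]
contact_force: [0.5, -1.0, 6.1]
gripper_width: 0.443
time: 4.05
tool_pos: [0.6274, 0.075, 0.0357]
tool_rot: [-0.075, 0.072, -0.703, 0.703]
contact_force: [0.2, -1.1, 6.5]
gripper_width: 0.441
```

```bash
python3 -m jog '{"offset":[[0,0,0.3],[0,0,0.6],[0,0,0.6],[0,0,0],[0,0,0]],"angular":[[0,0,0],[0,0,0],[0,0,0],[0,0,0],[0,0,0]],"jaw":[30,30,30,30,30]}'
python3 - <<'E'
from h import *
s,im=snap('wrist','w3.png')
np.save('s3.npy',np.r_[s['tool_pos'],s['tool_rot']]); snap('side','sd3.png')
E
```

```text
time: 4.55
tool_pos: [0.6255, 0.0752, 0.1088]
tool_rot: [0.074, -0.073, 0.703, -0.703]
contact_force: [0.4, -0.4, -3.3]
gripper_width: 0.443
```

View pics/w3.png

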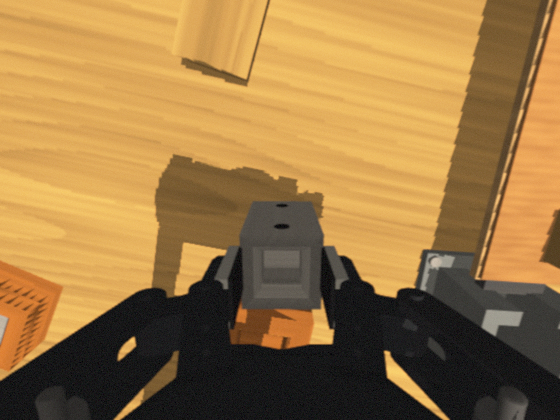

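View pics/sd3.png

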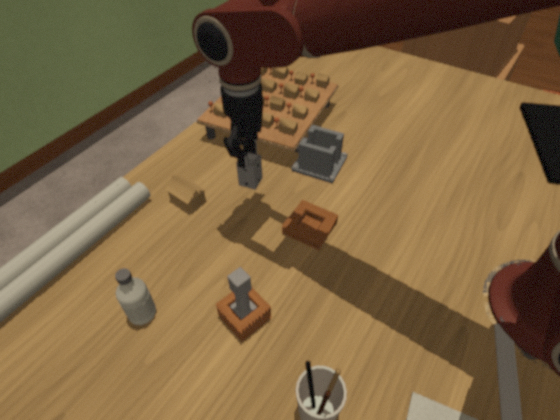

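Socket held squarely between the pads, mouth centre near (281,268). Zooming to measure its place in the grip.

Run:
```python
from h import *
t=cv2.imread('pics/w3.png')
cv2.imwrite('pics/w3z.png',cv2.resize(t[195:325,220:345],None,fx=4.5,fy=4.5,interpolation=cv2.INTER_CUBIC))
```

```text
(no output)
```

View pics/w3z.png

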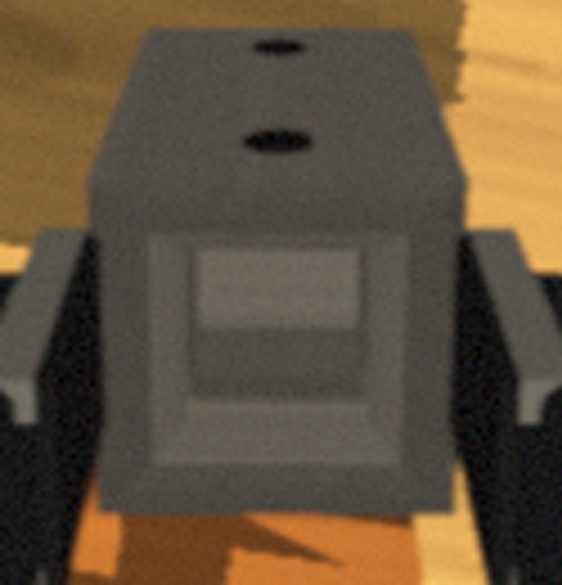

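Run:
```python
from h import *
v=np.load('s3.npy'); s=dict(tool_pos=v[:3],tool_rot=v[3:]); R=Rq(v[3:])
p=(np.array([(150,235),(408,235),(405,464),(153,464)])+.5)/4.5-.5+[220,195]
for z in (.136,.139,.142):
    P=onplane('wrist',p,z,s)
    print(z,P.mean(0), (P.mean(0)-v[:3])@R,[np.linalg.norm(P[i]-P[i-1]).round(4) for i in range(4)])
# bottom front edge corners: z of bottom
p=(np.array([(148,30),(410,30)])+.5)/4.5-.5+[220,195]
for z in (.067,.073): 
    P=onplane('wrist',p,z,s); print(z,P, np.linalg.norm(P[1]-P[0]))
p=(np.array([(92,182),(466,182)])+.5)/4.5-.5+[220,195]
print(onplane('wrist',p,.139,s))
print(v[:3],R.round(4))
```

```text
0.136 [0.62180307 0.07365053 0.136     ] [ 0.00389099 -0.02716804  0.00075617] [np.float64(0.0282), np.float64(0.0281), np.float64(0.0282), np.float64(0.0288)]
0.139 [0.62332542 0.07398198 0.139     ] [ 0.00233028 -0.03016663  0.00074818] [np.float64(0.0276), np.float64(0.0275), np.float64(0.0276), np.float64(0.0282)]
0.142 [0.62484777 0.07431344 0.142     ] [ 0.00076956 -0.03316522  0.00074019] [np.float64(0.027), np.float64(0.0269), np.float64(0.027), np.float64(0.0276)]
0.067 [[0.63685242 0.09771689 0.067     ]
 [0.6454242  0.05763653 0.067     ]] 0.040986714722163205
0.073 [[0.63845122 0.09746456 0.073     ]
 [0.64677544 0.05854177 0.073     ]] 0.03980296323911798
[[0.63855939 0.09741276 0.139     ]
 [0.64680607 0.05884909 0.139     ]]
[0.62547694 0.07520056 0.10883543] [[-9.782e-01  9.000e-04  2.076e-01]
 [-2.076e-01  1.000e-04 -9.782e-01]
 [-9.000e-04 -1.000e+00  1.000e-04]]
```

```bash
python3 -m jog '{"offset":[[-0.9,-0.05,0.2],[-0.9,-0.05,0],[-0.9,-0.05,0],[-0.9,-0.05,0],[-0.9,-0.05,0],[0,0,0],[0,0,0]],"angular":[[0,0,-0.8],[0,0,-0.8],[0,0,0],[0,0,0],[0,0,0],[0,0,0],[0,0,0]],"jaw":[30,30,30,30,30,30,30]}'
python3 - <<'E'
from h import *
s,im=snap('wrist','w4.png')
np.save('s4.npy',np.r_[s['tool_pos'],s['tool_rot']]); R=Rq(s['tool_rot']); print(s['tool_pos'],np.degrees(np.arctan2(R[1,2],R[0,2]))%90)
E
```

```text
time: 5.35
tool_pos: [0.3986, 0.0627, 0.1165]
tool_rot: [0.014, -0.015, 0.707, -0.707]
contact_force: [0.6, -0.8, -1.9]
gripper_width: 0.444
[0.39860472 0.06269166 0.11647753] 2.3731322836157887
```

View pics/w4.png

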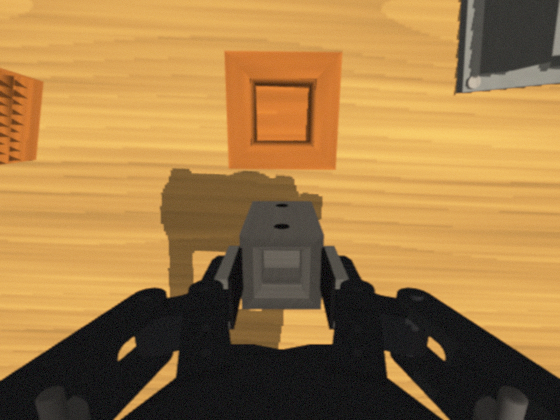

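Block's top is clear at (225–342, 51–169), pocket (250–313, 81–142), the socket still square in the grip.

Run:
```python
from h import *
v=np.load('s4.npy'); s=dict(tool_pos=v[:3],tool_rot=v[3:]); R=Rq(v[3:])
t=cv2.imread('pics/w4.png'); h=cv2.cvtColor(t,cv2.COLOR_BGR2HSV)
m=((h[...,0]<16)&(h[...,1]>165)).astype(np.uint8); m[:, :200]=0; m[:,360:]=0; m[190:]=0
m=cv2.morphologyEx(m,cv2.MORPH_OPEN,np.ones((3,3)))
c=max(cv2.findContours(m,0,2)[0],key=cv2.contourArea)
a=cv2.approxPolyDP(cv2.convexHull(c),5,True)[:,0]; print(a.tolist())
P=onplane('wrist',a,.026,s)
print(P[:,:2].round(4).tolist(),P.mean(0))
def q(p,z):
    P=onplane('wrist',p,z,s); d=np.roll(P,-1,0)-P; print(P.mean(0)[:2].round(4),(np.degrees(np.arctan2(d[:,1],d[:,0]))%90).round(1),np.linalg.norm(d,axis=1).round(4))
q(a,.026)
cv2.imwrite('pics/w4z.png',cv2.resize(t[40:180,215:355],None,fx=4,fy=4,interpolation=cv2.INTER_CUBIC))
```

```text
[[341, 52], [335, 168], [229, 168], [224, 51]]
[[0.5216, 0.0218], [0.4329, 0.0183], [0.4291, 0.1076], [0.5185, 0.1111]] [0.47552883 0.06469622 0.026     ]
[0.4755 0.0647] [2.2 2.5 2.3 2. ] [0.0888 0.0894 0.0895 0.0894]
```

View pics/w4z.png

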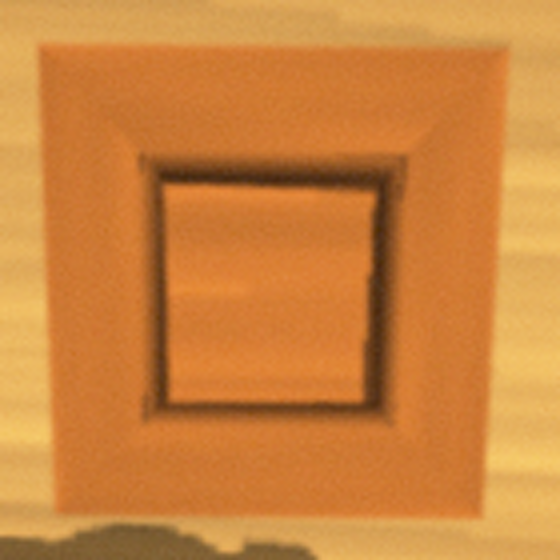

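```bash
python3 -m jog '{"offset":[[0.78,0.03,0],[0.79,0.03,0],[0,0,-0.5],[0,0,-0.5],[0,0,0],[0,0,0]],"angular":[[0,0,0],[0,0,0],[0,0,0],[0,0,0],[0,0,0],[0,0,0]],"jaw":[30,30,30,30,30,30]}'
python3 - <<'E'
from h import *
s,im=snap('wrist','w5.png'); s,im=snap('side','s5.png'); cv2.imwrite('pics/s5z.png',cv2.resize(im[120:270,200:390],None,fx=4,fy=4,interpolation=cv2.INTER_CUBIC))
print(s['tool_pos'])
E
```

```text
time: 6.0
tool_pos: [0.4791, 0.0656, 0.0675]
tool_rot: [0.014, -0.016, 0.707, -0.707]
contact_force: [0.0, 0.9, -2.1]
gripper_width: 0.444
[0.4799273  0.06559616 0.06878357]
```

View pics/w5.png

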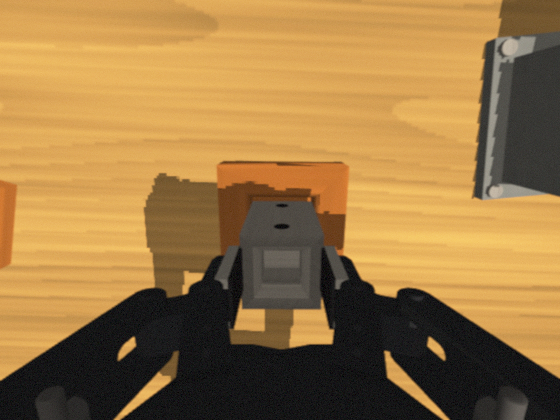

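View pics/s5z.png

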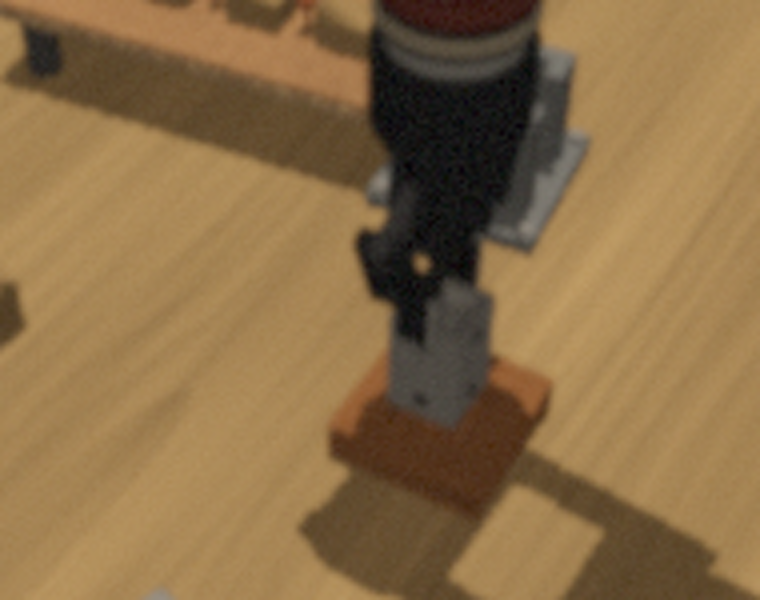

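```bash
python3 -m jog '{"offset":[[0,0,0],[0,0,0]],"angular":[[0,0,0],[0,0,0]],"jaw":[30,30]}'
python3 - <<'E'
from h import *
s=manip.state(); print(s['tool_pos'],s['joint_vel'].round(3),s['contact_force'])
v=s
t=cv2.imread('pics/w5.png')
cv2.imwrite('pics/w5z.png',cv2.resize(t[150:320,205:365],None,fx=3.5,fy=3.5,interpolation=cv2.INTER_CUBIC))
E
```

```text
time: 6.3
tool_pos: [0.4798, 0.0656, 0.0696]
tool_rot: [-0.016, 0.014, -0.707, 0.707]
contact_force: [-0.3, -0.5, -2.0]
gripper_width: 0.446
[0.47983178 0.06562555 0.06957975] [ 0.     0.001  0.008 -0.    -0.001  0.   ] [-0.2924554  -0.53031916 -1.97302462]
```

View pics/w5z.png

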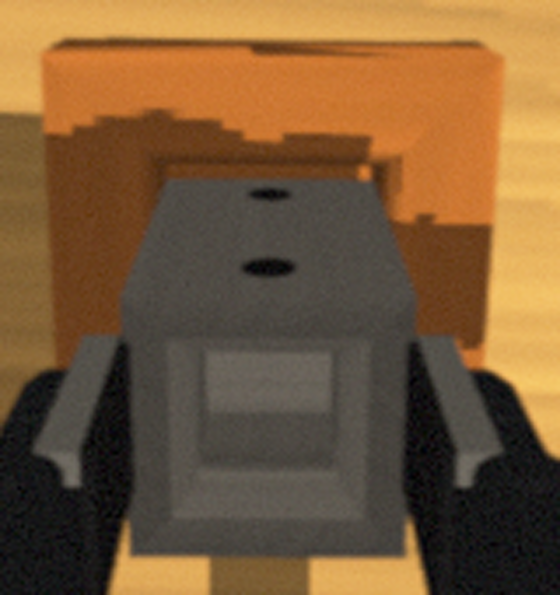

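Run:
```python
from h import *
s=manip.state()
f=lambda p:(np.array(p)+.5)/3.5-.5+[205,150]
for z in (.031,.034): print(onplane('wrist',f([(166,181),(374,181)]),z,s).round(4))
print('block back corners',onplane('wrist',f([(43,54),(502,54)]),.026,s).round(4))
print('pocket back',onplane('wrist',f([(160,160),(400,157)]),.022,s).round(4))
```

```text
[[0.4957 0.0861 0.031 ]
 [0.4975 0.0449 0.031 ]]
[[0.4964 0.0858 0.034 ]
 [0.4982 0.0452 0.034 ]]
block back corners [[0.5191 0.1111 0.026 ]
 [0.523  0.021  0.026 ]]
pocket back [[0.4978 0.0881 0.022 ]
 [0.5005 0.0389 0.022 ]]
```

```bash
python3 -m jog '{"offset":[[-0.035,0,0],[0,0,-0.15],[0,0,-0.15],[0,0,-0.08],[0,0,0],[0,0,0]],"angular":[[0,0,0],[0,0,0],[0,0,0],[0,0,0],[0,0,0],[0,0,0]],"jaw":[30,30,30,30,30,30]}'
```

```text
time: 6.9
tool_pos: [0.4769, 0.0656, 0.0489]
tool_rot: [0.014, -0.015, 0.707, -0.707]
contact_force: [-0.3, 0.6, -2.8]
gripper_width: 0.441
```

```bash
python3 -m jog '{"offset":[[0,0,-0.08],[0,0,-0.03],[0,0,0],[0,0,0]],"angular":[[0,0,0],[0,0,0],[0,0,0],[0,0,0]],"jaw":[30,30,30,30]}'
```

```text
time: 7.3
tool_pos: [0.4772, 0.0656, 0.0437]
tool_rot: [0.015, -0.015, 0.707, -0.707]
contact_force: [0.4, -0.4, -2.2]
gripper_width: 0.438
```

```bash
python3 -m jog '{"offset":[[0,0,-0.02],[0,0,0],[0,0,0],[0,0,0],[0,0,0],[0,0,0.5],[0,0,1],[0,0,1],[0,0,0.8],[0,0,0]],"angular":[[0,0,0],[0,0,0],[0,0,0],[0,0,0],[0,0,0],[0,0,0],[0,0,0],[0,0,0],[0,0,0],[0,0,0]],"jaw":[30,85,85,85,85,85,85,85,85,85]}'
python3 - <<'E'
from h import *
s,im=snap('wrist','w6.png'); np.save('s6.npy',np.r_[s['tool_pos'],s['tool_rot']]); s,im=snap('side','s6.png'); cv2.imwrite('pics/s6z.png',cv2.resize(im[120:350,170:390],None,fx=2.6,fy=2.6,interpolation=cv2.INTER_CUBIC))
print(s['tool_pos'])
E
```

```text
time: 8.3
tool_pos: [0.4811, 0.0656, 0.2158]
tool_rot: [-0.02, 0.01, -0.707, 0.707]
contact_force: [0.5, 0.1, 0.3]
gripper_width: 0.994
[0.47941837 0.06562042 0.21200228]
```

View pics/w6.png

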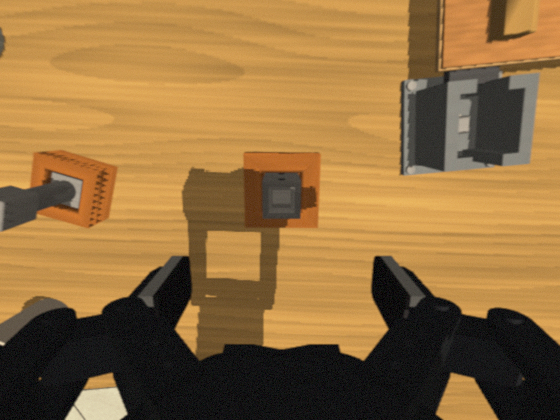

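View pics/s6z.png

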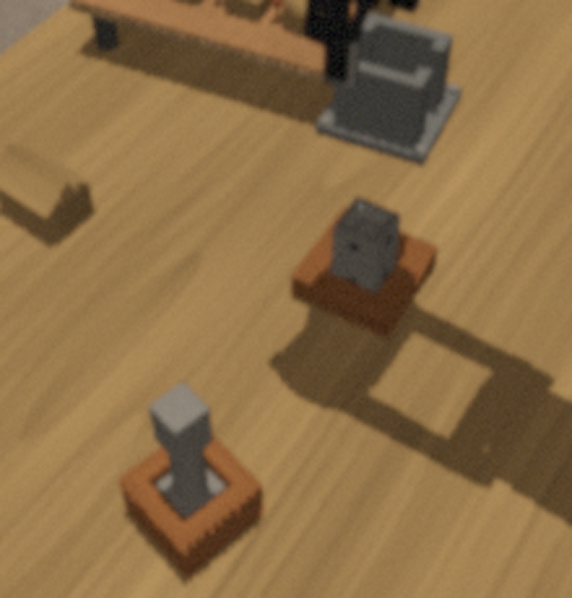

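```bash
python3 -m jog '{"offset":[[-0.04,0.8,0],[-0.04,0.8,0],[-0.04,0.8,0],[-0.04,0.8,0],[-0.04,0.8,0],[-0.05,0.9,-0.15],[0,0,0],[0,0,0],[0,0,0]],"angular":[[0,0,0],[0,0,-0.72],[0,0,-0.72],[0,0,-0.72],[0,0,-0.72],[0,0,0],[0,0,0],[0,0,0],[0,0,0]],"jaw":[85,85,85,85,85,85,85,85,85]}'
python3 - <<'E'
from h import *
s,im=snap('wrist','w7.png'); np.save('s7.npy',np.r_[s['tool_pos'],s['tool_rot']]);R=Rq(s['tool_rot']); print(s['tool_pos'],np.degrees(np.arctan2(R[1,2],R[0,2]))%90)
E
```

```text
time: 9.3
tool_pos: [0.4642, 0.3096, 0.1987]
tool_rot: [0.093, -0.091, -0.7, 0.702]
contact_force: [-0.1, -0.6, 0.2]
gripper_width: 0.997
[0.46415819 0.30958534 0.19871721] 75.05731445709434
```

View pics/w7.png

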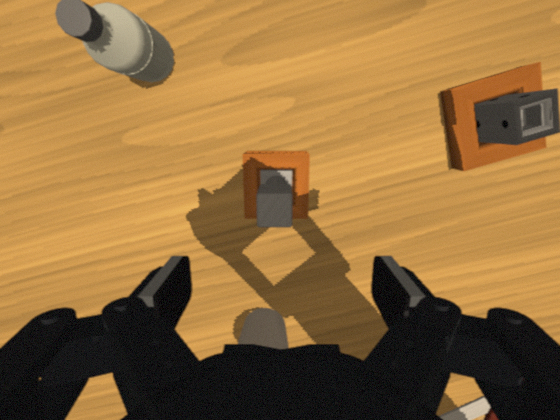

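Run:
```python
from h import *
t=cv2.imread('pics/w7.png')
cv2.imwrite('pics/w7z.png',cv2.resize(t[140:240,230:330],None,fx=6,fy=6,interpolation=cv2.INTER_CUBIC))
```

```text
(no output)
```

View pics/w7z.png

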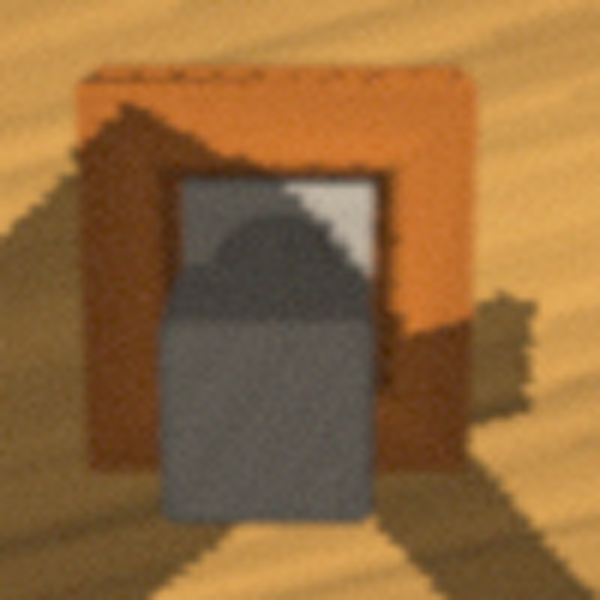

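Bar head's top face spans about (257–292.5, 192.5–227) and looks parallel to the image, so the yaw is right.

Run:
```python
from h import *
v=np.load('s7.npy'); s=dict(tool_pos=v[:3],tool_rot=v[3:]); R=Rq(v[3:])
def q(p,z):
    p=(np.array(p)+.5)/6-.5+[230,140]
    P=onplane('wrist',p,z,s); d=np.roll(P,-1,0)-P; print(P.mean(0).round(4),((P.mean(0)-v[:3])@R).round(4),(np.degrees(np.arctan2(d[:,1],d[:,0]))%90).round(1),np.linalg.norm(d,axis=1).round(4))
q([(160,318),(375,318),(374,521),(162,521)],.136)
q([(78,80),(475,75),(466,470),(90,470)],.044)
```

```text
[0.469  0.3135 0.136 ] [-0.0038  0.0627 -0.0052] [75.1 75.4 75.1 74.4] [0.0275 0.0275 0.028  0.0274]
[0.4692 0.3135 0.044 ] [-0.0041  0.1547 -0.0054] [75.9 75.2 75.1 75. ] [0.0688 0.0717 0.0691 0.0708]
```

```bash
python3 -m jog '{"offset":[[0.1,0.09,0],[0,0,-0.6],[0,0,-0.7],[0,0,-0.5],[0,0,-0.2],[0,0,0],[0,0,0],[0,0,0],[0,0,0],[0,0,0],[0,0,0],[0,0,0]],"angular":[[0,0,0],[0,0,0],[0,0,0],[0,0,0],[0,0,0],[0,0,0],[0,0,0],[0,0,0],[0,0,0],[0,0,0],[0,0,0],[0,0,0]],"jaw":[85,85,85,85,85,85,85,15,15,15,15,15]}'
python3 - <<'E'
from h import *
s,im=snap('wrist','w8.png');print(s['tool_pos'],s['contact_force'],s['gripper_width'])
E
```

```text
time: 10.55
tool_pos: [0.4701, 0.3152, 0.1011]
tool_rot: [-0.091, 0.092, 0.701, -0.701]
contact_force: [-1.1, 0.1, 3.7]
gripper_width: 0.307
[0.47008515 0.31521335 0.10109455] [-1.07906863  0.08132677  3.70516232] 0.3071606232694378
```

View pics/w8.png

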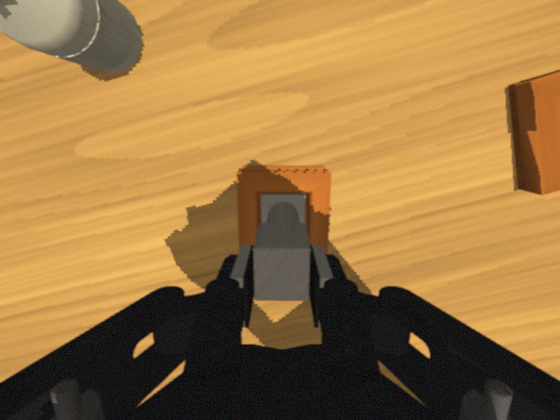

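```bash
python3 -m jog '{"offset":[[0,0,0.3],[0,0,0.6],[0,0,0.7],[0,0,0.5],[0,0,0],[0,0,0]],"angular":[[0,0,0],[0,0,0],[0,0,0],[0,0,0],[0,0,0],[0,0,0]],"jaw":[15,15,15,15,15,15]}'
python3 - <<'E'
from h import *
s,im=snap('wrist','w9.png');print(s['tool_pos'],s['contact_force'],s['gripper_width']);np.save('s9.npy',np.r_[s['tool_pos'],s['tool_rot']])
snap('side','s9.png')
E
```

```text
time: 11.2
tool_pos: [0.4694, 0.315, 0.2048]
tool_rot: [0.092, -0.092, -0.701, 0.701]
contact_force: [0.2, 0.8, -2.2]
gripper_width: 0.313
[0.46935881 0.31503705 0.20477839] [ 0.21026803  0.78209352 -2.17973773] 0.3130175017342026
```

View pics/w9.png

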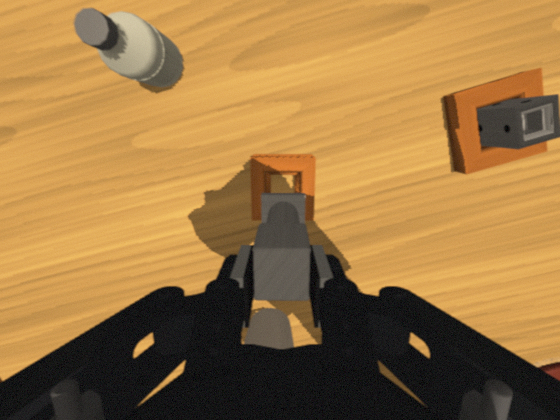

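View pics/s9.png

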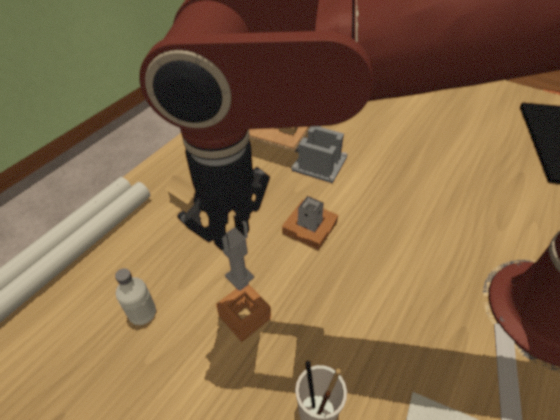

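```bash
python3 -m jog '{"offset":[[-0.23,-0.83,0],[-0.23,-0.83,0],[-0.23,-0.83,0],[-0.23,-0.83,0],[-0.23,-0.83,0],[-0.23,-0.83,0],[0,0,0],[0,0,0],[0,0,0]],"angular":[[0,0,0],[0,0,0.72],[0,0,0.72],[0,0,0.72],[0,0,0.72],[0,0,0],[0,0,0],[0,0,0],[0,0,0]],"jaw":[15,15,15,15,15,15,15,15,15]}'
python3 - <<'E'
from h import *
s,im=snap('wrist','w10.png');print(s['tool_pos'],s['contact_force'],s['gripper_width']);np.save('s10.npy',np.r_[s['tool_pos'],s['tool_rot']])
R=Rq(s['tool_rot']); print(s['tool_pos'],np.degrees(np.arctan2(R[1,2],R[0,2]))%90,R.round(4))
a=cv2.resize(im[100:220,210:350],None,fx=5,fy=5,interpolation=cv2.INTER_CUBIC);cv2.imwrite('pics/w10z.png',a)
E
```

```text
time: 12.2
tool_pos: [0.4001, 0.0666, 0.204]
tool_rot: [0.014, -0.016, 0.707, -0.707]
contact_force: [0.9, 0.3, -2.6]
gripper_width: 0.31
[0.40014467 0.06664627 0.20395621] [ 0.87871561  0.29455824 -2.62545503] 0.3101045222391364
[0.40014467 0.06664627 0.20395621] 2.4063006580824577 [[-9.991e-01 -2.200e-03  4.200e-02]
 [-4.200e-02  5.000e-04 -9.991e-01]
 [ 2.200e-03 -1.000e+00 -6.000e-04]]
```

View pics/w10.png

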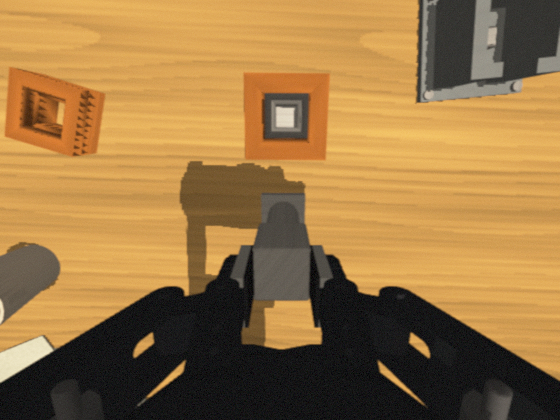

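View pics/w10z.png

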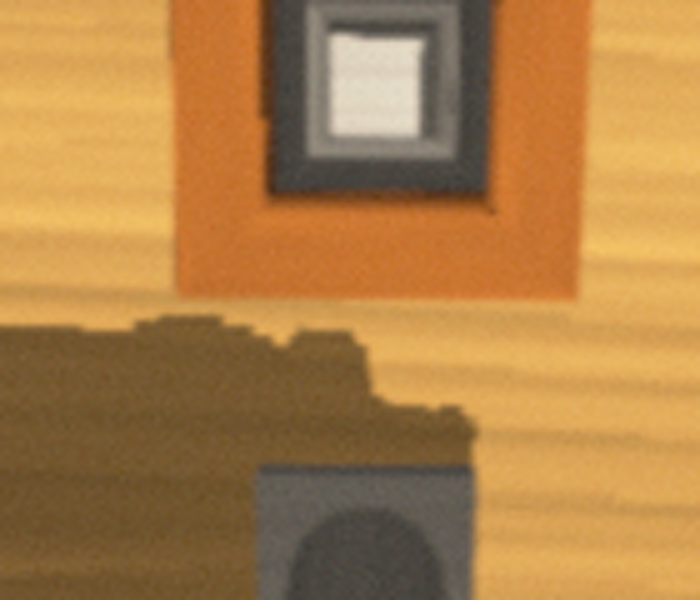

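Run:
```python
from h import *
v=np.load('s10.npy'); s=dict(tool_pos=v[:3],tool_rot=v[3:]); R=Rq(v[3:])
f=lambda p:(np.array(p)+.5)/5-.5+[210,100]
P=onplane('wrist',f([(306,2),(462,2),(459,157),(307,157)]),.074,s); c=P.mean(0)
d=np.roll(P,-1,0)-P; print('sock',c.round(4),((c-v[:3])@R).round(4),(np.degrees(np.arctan2(d[:,1],d[:,0]))%90).round(1),np.linalg.norm(d,axis=1).round(4))
P=onplane('wrist',f([(256,472),(475,472)]),.204-.0687+.006,s); print(P.round(4),np.linalg.norm(P[0]-P[1]))
m=P.mean(0); print('flange ctr tool', ((m-v[:3])@R).round(4), m-R[:,0]*-.0-np.array([.017,.0007,0]))
# head top: 
P=onplane('wrist',[(254,248),(309,248),(309.5,300),(252.5,300)],.2395,s); print(P.round(4), P.mean(0))
```

```text
sock [0.4757 0.0648 0.074 ] [-0.0757  0.1298  0.0051] [2.5 2.4 2.5 2.4] [0.0286 0.0276 0.0286 0.0276]
[[0.4157 0.0826 0.1413]
 [0.4172 0.0489 0.1413]] 0.03369422373168011
flange ctr tool [-0.0164  0.0626  0.0016] [0.39944256 0.0650669  0.1413    ]
[[0.4129 0.0793 0.2395]
 [0.414  0.054  0.2395]
 [0.3869 0.0519 0.2395]
 [0.3857 0.0795 0.2395]] [0.39985028 0.06616665 0.2395    ]
```

```bash
python3 -m jog '{"offset":[[0.76,-0.005,0],[0.76,-0.005,0],[0,0,-0.3],[0,0,-0.3],[0,0,0],[0,0,0],[0,0,0]],"angular":[[0,0,0],[0,0,0],[0,0,0],[0,0,0],[0,0,0],[0,0,0],[0,0,0]],"jaw":[15,15,15,15,15,15,15]}'
python3 - <<'E'
from h import *
s,im=snap('wrist','w11.png');print(s['tool_pos'],s['contact_force'],s['gripper_width']);np.save('s11.npy',np.r_[s['tool_pos'],s['tool_rot']])
R=Rq(s['tool_rot']); print(np.degrees(np.arctan2(R[1,2],R[0,2]))%90,R.round(4))
a=cv2.resize(im[130:310,210:350],None,fx=3.3,fy=3.3,interpolation=cv2.INTER_CUBIC)
s,im=snap('side','s11.png'); b=cv2.resize(im[120:270,220:370],None,fx=3.96,fy=3.96,interpolation=cv2.INTER_CUBIC)[:594]
cv2.imwrite('pics/c11.png',np.hstack([a[:590],b[:590]])[:,:800])
E
```

```text
time: 12.95
tool_pos: [0.4765, 0.0659, 0.1759]
tool_rot: [-0.015, 0.014, -0.707, 0.707]
contact_force: [-0.8, -0.1, -2.8]
gripper_width: 0.306
[0.47648345 0.06586036 0.17588906] [-0.79057916 -0.0528729  -2.75319474] 0.30647329477347074
2.402094799605848 [[-9.991e-01  1.300e-03  4.190e-02]
 [-4.190e-02 -0.000e+00 -9.991e-01]
 [-1.300e-03 -1.000e+00  1.000e-04]]
```

View pics/c11.png

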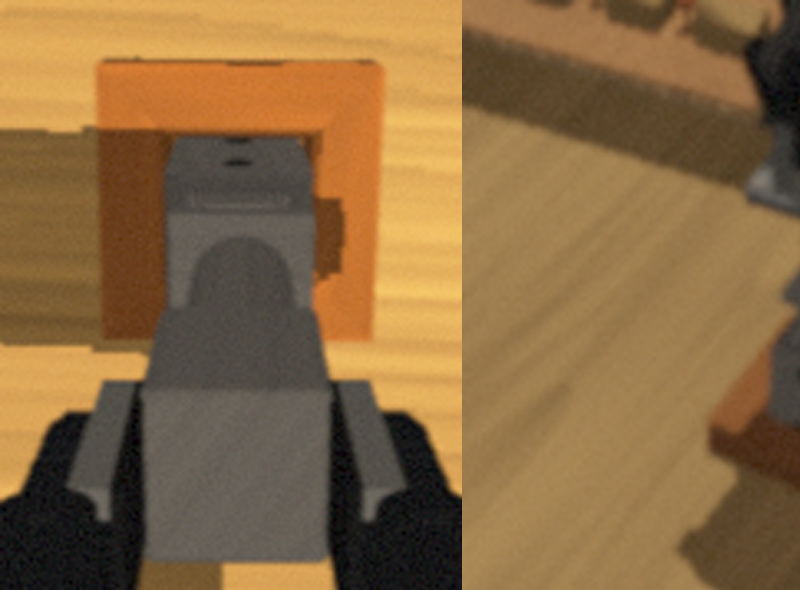

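```bash
python3 -m jog '{"offset":[[0,0,-0.15],[0,0,-0.1],[0,0,-0.06],[0,0,0],[0,0,0]],"angular":[[0,0,0],[0,0,0],[0,0,0],[0,0,0],[0,0,0]],"jaw":[15,15,15,15,15]}'
```

```text
time: 13.55
tool_pos: [0.4764, 0.0657, 0.1594]
tool_rot: [0.014, -0.015, 0.707, -0.707]
contact_force: [0.1, 0.8, -3.6]
gripper_width: 0.31
```

```bash
python3 -m jog '{"offset":[[0,0,-0.08],[0,0,-0.06],[0,0,0],[0,0,0]],"angular":[[0,0,0],[0,0,0],[0,0,0],[0,0,0]],"jaw":[15,15,15,15]}'; python3 -m jog '{"offset":[[0,0,-0.06],[0,0,-0.04],[0,0,0],[0,0,0]],"angular":[[0,0,0],[0,0,0],[0,0,0],[0,0,0]],"jaw":[15,15,15,15]}'
```

```text
time: 13.95
tool_pos: [0.4769, 0.0658, 0.1533]
tool_rot: [0.015, -0.015, 0.707, -0.707]
contact_force: [-1.8, 0.8, 2.1]
gripper_width: 0.311
time: 14.35
tool_pos: [0.4761, 0.0655, 0.1464]
tool_rot: [-0.014, 0.015, -0.707, 0.707]
contact_force: [0.6, 0.3, -3.7]
gripper_width: 0.311
```

```bash
python3 -m jog '{"offset":[[0,0,-0.05],[0,0,0],[0,0,0]],"angular":[[0,0,0],[0,0,0],[0,0,0]],"jaw":[15,15,15]}'; python3 -m jog '{"offset":[[0,0,-0.05],[0,0,0],[0,0,0]],"angular":[[0,0,0],[0,0,0],[0,0,0]],"jaw":[15,15,15]}'
```

```text
time: 14.65
tool_pos: [0.4766, 0.0657, 0.1452]
tool_rot: [0.015, -0.015, 0.707, -0.707]
contact_force: [-0.0, 1.0, -1.3]
gripper_width: 0.311
time: 14.95
tool_pos: [0.4777, 0.0657, 0.145]
tool_rot: [0.016, -0.014, 0.707, -0.707]
contact_force: [-3.2, 0.8, 6.6]
gripper_width: 0.313
```

```bash
python3 -m jog '{"offset":[[0,0,-0.06],[0,0,-0.04],[0,0,0],[0,0,0]],"angular":[[0,0,0],[0,0,0],[0,0,0],[0,0,0]],"jaw":[15,15,15,15]}'
python3 - <<'E'
from h import *
s,im=snap('wrist','w12.png');print(s['tool_pos'],s['contact_force'],s['gripper_width'])
a=cv2.resize(im[130:310,210:350],None,fx=3.3,fy=3.3,interpolation=cv2.INTER_CUBIC)
s,im=snap('side','s12.png'); b=cv2.resize(im[130:280,260:345],None,fx=3.96,fy=3.96,interpolation=cv2.INTER_CUBIC)[:594]
cv2.imwrite('pics/c12.png',np.hstack([a[:590],b[:590]])[:,:800])
E
```

```text
time: 15.35
tool_pos: [0.4801, 0.0658, 0.145]
tool_rot: [0.018, -0.012, 0.707, -0.707]
contact_force: [-5.2, 0.7, 23.1]
gripper_width: 0.31
[0.48010607 0.06579615 0.14501952] [-5.15815405  0.72394606 23.09654996] 0.31000076436689267
```

View pics/c12.png

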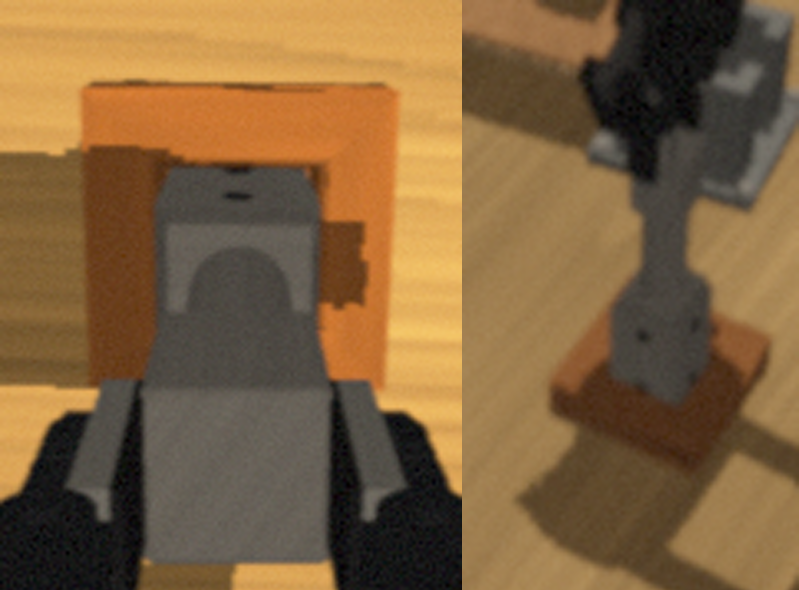

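```bash
python3 -m jog '{"offset":[[0,0,0.15],[0,0,0.3],[0,0,0.6],[0,0,0.6],[0,0,0.6],[0,0,0],[0,0,0],[0,0,0]],"angular":[[0,0,0],[0,0,0],[0,0,0],[0,0,0],[0,0,0],[0,0,0],[0,0,0],[0,0,0]],"jaw":[15,15,15,15,15,15,15,15]}'
python3 - <<'E'
from h import *
s,im=snap('wrist','w13.png');print(s['tool_pos'],s['contact_force'],s['gripper_width'])
a=cv2.resize(im[130:310,210:350],None,fx=3.3,fy=3.3,interpolation=cv2.INTER_CUBIC)
s,im=snap('side','s13.png'); b=cv2.resize(im[80:230,260:345],None,fx=3.96,fy=3.96,interpolation=cv2.INTER_CUBIC)[:594]
cv2.imwrite('pics/c13.png',np.hstack([a[:590],b[:590]])[:,:800])
E
```

```text
time: 16.25
tool_pos: [0.4753, 0.0655, 0.2472]
tool_rot: [-0.013, 0.016, -0.707, 0.707]
contact_force: [0.1, -0.0, -4.5]
gripper_width: 0.309
[0.47528987 0.06553861 0.2472108 ] [ 0.13930193 -0.02197859 -4.46881965] 0.3086889217547763
```

View pics/c13.png

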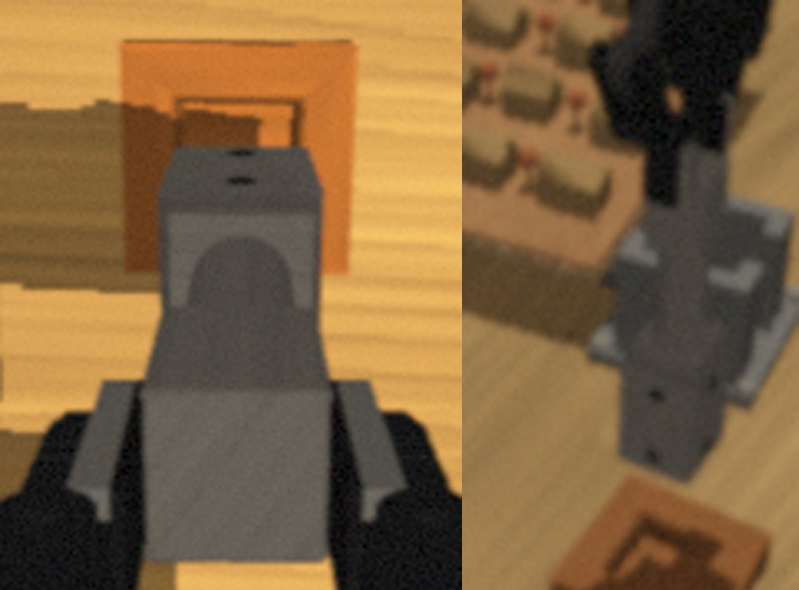

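```bash
python3 -m jog '{"offset":[[0,-0.78,0],[0,-0.78,0],[0,-0.78,0],[0,-0.78,0],[0,-0.78,0],[0,0,0],[0,0,0],[0,0,0],[0,0,0]],"angular":[[0,0,0],[0,0,0.36],[0,0,0.36],[0,0,0],[0,0,0],[0,0,0],[0,0,0],[0,0,0],[0,0,0]],"jaw":[15,15,15,15,15,15,15,15,15]}'
python3 - <<'E'
from h import *
s,im=snap('wrist','w14.png');print(s['tool_pos'],s['contact_force'],s['gripper_width']);np.save('s14.npy',np.r_[s['tool_pos'],s['tool_rot']])
R=Rq(s['tool_rot']); print(np.degrees(np.arctan2(R[1,2],R[0,2]))%90,R.round(4))
cv2.imwrite('pics/w14z.png',cv2.resize(im[60:220,195:355],None,fx=3.7,fy=3.7,interpolation=cv2.INTER_CUBIC))
E
```

```text
time: 17.25
tool_pos: [0.4765, -0.1283, 0.2497]
tool_rot: [0.042, -0.042, 0.706, -0.706]
contact_force: [-0.1, 0.1, -4.6]
gripper_width: 0.307
[ 0.4765344  -0.12834319  0.24965998] [-0.05936004  0.1058612  -4.55561147] 0.30686188862655656
6.784126704105844 [[-9.930e-01 -7.000e-04  1.181e-01]
 [-1.181e-01  5.000e-04 -9.930e-01]
 [ 6.000e-04 -1.000e+00 -6.000e-04]]
```

View pics/w14.png

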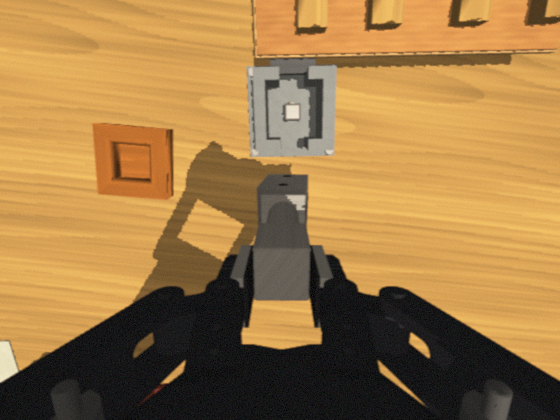

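View pics/w14z.png

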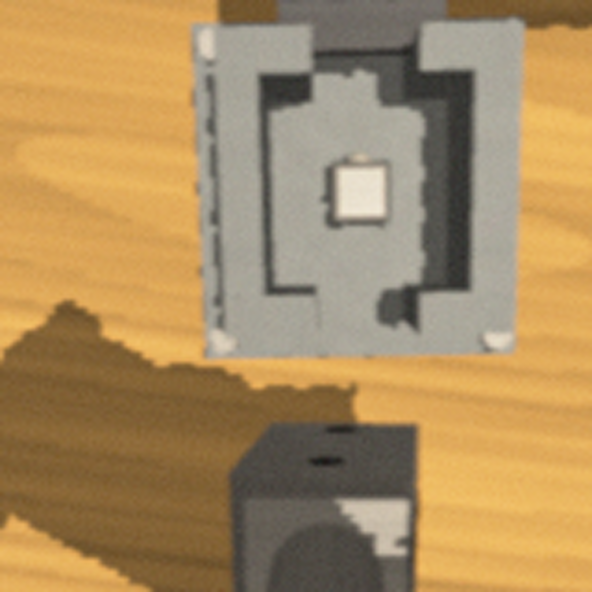

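The held pair now looks different: the socket's lower front edge spans zoom cols 267–416 but its upper edge spans 232–415, so it looks tilted sideways. I'll check that before moving on.

```bash
python3 -m jog '{"offset":[[0,0,0],[0,0,0]],"angular":[[0,0,0],[0,0,0]],"jaw":[15,15]}'
python3 - <<'E'
from h import *
s,im=snap('wrist','w15.png');print(s['ft_torque'])
a=cv2.resize(im[160:310,220:340],None,fx=3.9,fy=3.9,interpolation=cv2.INTER_CUBIC)
s,im=snap('side','s15.png'); b=cv2.resize(im[60:210,260:345],None,fx=3.9,fy=3.9,interpolation=cv2.INTER_CUBIC)
cv2.imwrite('pics/c15.png',np.hstack([a,b])[:,:800])
E
```

```text
time: 17.5
tool_pos: [0.4767, -0.1288, 0.2503]
tool_rot: [-0.042, 0.042, -0.706, 0.706]
contact_force: [-0.4, -0.2, -4.7]
gripper_width: 0.311
[ 0.04405316  0.04719238 -0.03282698]
```

View pics/c15.png

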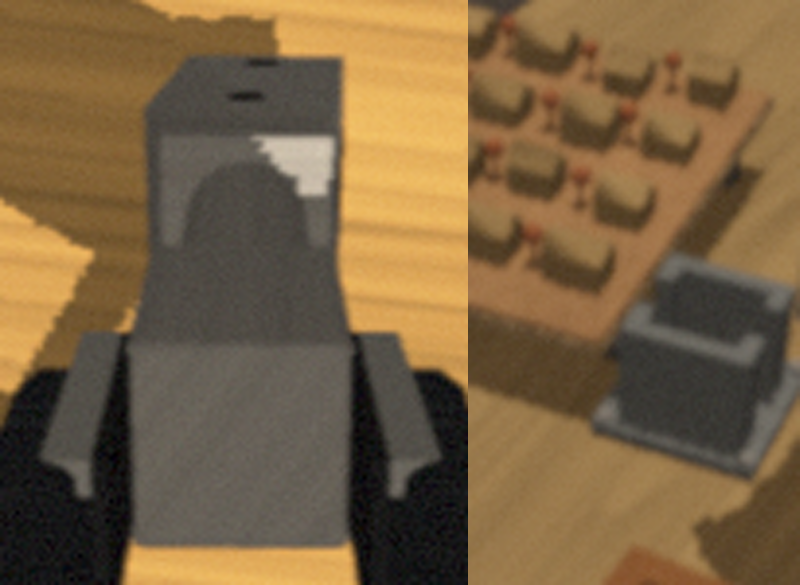

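Run:
```python
from h import *
v=np.load('s14.npy'); s=dict(tool_pos=v[:3],tool_rot=v[3:]); R=Rq(v[3:])
f=lambda p:(np.array(p)+.5)/3.7-.5+[195,60]
def q(n,p,z):
    P=onplane('wrist',f(p),z,s); c=P.mean(0); d=np.roll(P,-1,0)-P; print(n,c.round(4),'tool',((c-v[:3])@R).round(4),(np.degrees(np.arctan2(d[:,1],d[:,0]))%90).round(1),np.linalg.norm(d,axis=1).round(4))
q('drive tip',[(336,165),(388,165),(388,221),(336,221)],.034)
q('drive full',[(331,160),(390,160),(388,224),(331,224)],.031)
q('housing',[(216,27),(523,20),(515,352),(213,352)],.08)
q('well',[(260,72),(472,69),(468,290),(267,290)],.08)
q('sock bottom edge',[(267,426),(417,426)],.1125)
q('sock top edge',[(232,485),(416,485)],.178)
q('flange edge',[(245,498),(413,498)],.1865)
P=onplane('wrist',[(253,247),(310,247),(310,299.5),(253,299.5)],.285,s); print('head',((P.mean(0)-v[:3])@R).round(4))
```

```text
drive tip [ 0.5597 -0.1323  0.034 ] tool [-0.0822  0.2156  0.0139] [6.9 7.8 6.9 7.1] [0.0167 0.0173 0.0169 0.0173]
drive full [ 0.56   -0.1317  0.031 ] tool [-0.0826  0.2186  0.0134] [6.9 5.9 6.9 7. ] [0.0191 0.0199 0.0187 0.0199]
housing [ 0.5578 -0.1322  0.08  ] tool [-0.0804  0.1696  0.0136] [8.1 8.1 6.9 4.9] [0.084  0.0898 0.089  0.0881]
well [ 0.5607 -0.1319  0.08  ] tool [-0.0833  0.1696  0.0136] [7.6 7.8 6.9 8. ] [0.0586 0.0596 0.0584 0.0588]
sock bottom edge [ 0.4962 -0.1324  0.1125] tool [-0.0192  0.1371  0.0064] [6.9 6.9] [0.0407 0.0407]
sock top edge [ 0.4935 -0.1276  0.178 ] tool [-0.017   0.0716  0.0013] [6.9 6.9] [0.0396 0.0396]
flange edge [ 0.4927 -0.1287  0.1865] tool [-0.0161  0.0631  0.0023] [6.9 6.9] [0.035 0.035]
head [ 0.0001 -0.0353  0.0006]
```

```bash
python3 -m jog '{"offset":[[0.2,0.005,0],[0.4,0.005,0],[0.46,0.005,0],[0.4,0.005,0],[0.2,0.005,0],[0,0,-0.2],[0,0,-0.2],[0,0,0],[0,0,0],[0,0,0]],"angular":[[0,0,0],[0,0,0],[0,0,0],[0,0,0],[0,0,0],[0,0,0],[0,0,0],[0,0,0],[0,0,0],[0,0,0]],"jaw":[15,15,15,15,15,15,15,15,15,15]}'
python3 - <<'E'
from h import *
s,im=snap('wrist','w16.png');print(s['tool_pos'],s['contact_force']);np.save('s16.npy',np.r_[s['tool_pos'],s['tool_rot']])
cv2.imwrite('pics/w16z.png',cv2.resize(im[120:310,200:360],None,fx=3.1,fy=3.1,interpolation=cv2.INTER_CUBIC))
E
```

```text
time: 18.6
tool_pos: [0.5594, -0.1282, 0.2305]
tool_rot: [-0.041, 0.041, -0.706, 0.706]
contact_force: [-0.7, 0.0, -4.8]
gripper_width: 0.308
[ 0.55935957 -0.12823455  0.23053049] [-0.72040696  0.01128986 -4.81396693]
```

View pics/w16z.png

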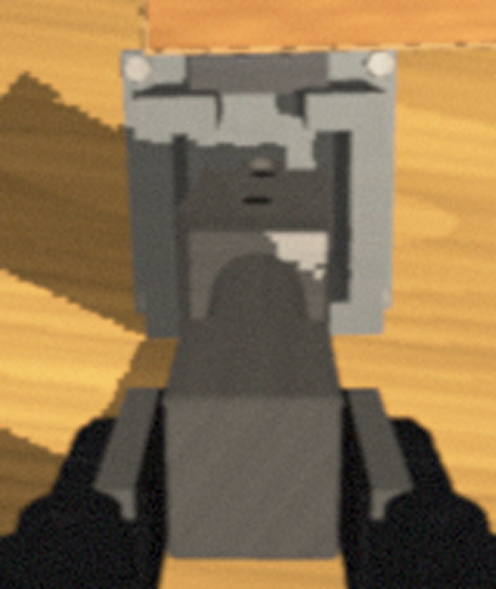

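```bash
python3 -m jog '{"offset":[[0.012,0.012,-0.2],[0,0,-0.3],[0,0,-0.3],[0,0,-0.2],[0,0,0],[0,0,0]],"angular":[[0,0,0],[0,0,0],[0,0,0],[0,0,0],[0,0,0],[0,0,0]],"jaw":[15,15,15,15,15,15]}'
python3 - <<'E'
from h import *
s,im=snap('wrist','w17.png');print(s['tool_pos'],s['contact_force']);np.save('s17.npy',np.r_[s['tool_pos'],s['tool_rot']])
a=cv2.resize(im[120:310,200:360],None,fx=3.1,fy=3.1,interpolation=cv2.INTER_CUBIC)
s,im=snap('side','s17.png'); b=cv2.resize(im[60:210,260:350],None,fx=3.92,fy=3.92,interpolation=cv2.INTER_CUBIC)[:589,:300]
cv2.imwrite('pics/c17.png',np.hstack([a[:588],b[:588]]))
E
```

```text
time: 19.25
tool_pos: [0.56, -0.1275, 0.1796]
tool_rot: [0.041, -0.042, 0.706, -0.706]
contact_force: [-0.7, -0.5, -4.1]
gripper_width: 0.305
[ 0.56003732 -0.12747015  0.17957014] [-0.70287052 -0.45909928 -4.13741471]
```

View pics/c17.png

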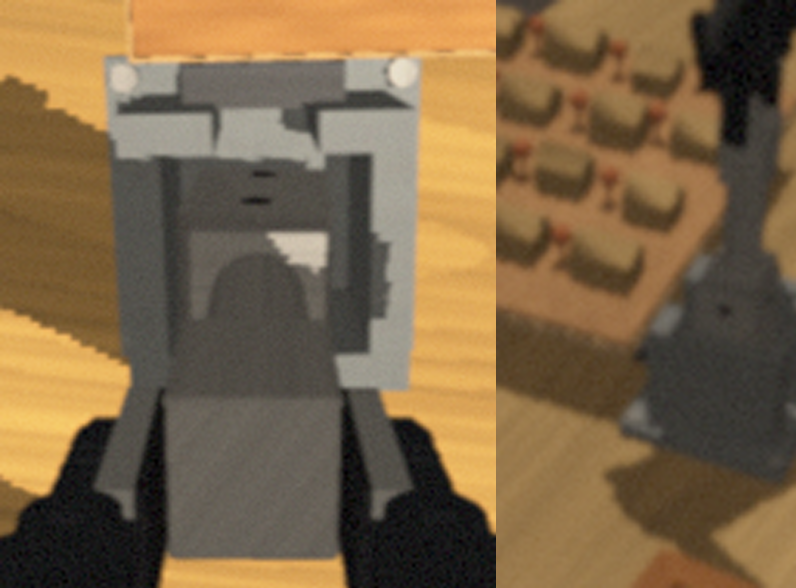

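```bash
python3 -m jog '{"offset":[[0,0,-0.12],[0,0,-0.1],[0,0,0],[0,0,0]],"angular":[[0,0,0],[0,0,0],[0,0,0],[0,0,0]],"jaw":[15,15,15,15]}';  python3 -m jog '{"offset":[[0,0,-0.06],[0,0,0],[0,0,0]],"angular":[[0,0,0],[0,0,0],[0,0,0]],"jaw":[15,15,15]}'
```

```text
time: 19.75
tool_pos: [0.56, -0.1275, 0.1689]
tool_rot: [0.041, -0.041, 0.706, -0.706]
contact_force: [0.7, -0.9, -4.6]
gripper_width: 0.309
time: 20.05
tool_pos: [0.5602, -0.1275, 0.1661]
tool_rot: [0.041, -0.041, 0.706, -0.706]
contact_force: [-0.8, -0.2, -4.9]
gripper_width: 0.313
```

```bash
python3 -m jog '{"offset":[[0,-0.015,-0.06],[0,0,0],[0,0,0]],"angular":[[0,0,0],[0,0,0],[0,0,0]],"jaw":[15,15,15]}';  python3 -m jog '{"offset":[[0,-0.015,-0.06],[0,0,0],[0,0,0]],"angular":[[0,0,0],[0,0,0],[0,0,0]],"jaw":[15,15,15]}'
```

```text
time: 20.35
tool_pos: [0.5602, -0.1283, 0.163]
tool_rot: [0.041, -0.041, 0.706, -0.706]
contact_force: [-0.2, -0.3, -4.1]
gripper_width: 0.306
time: 20.65
tool_pos: [0.5602, -0.1291, 0.1601]
tool_rot: [0.041, -0.041, 0.706, -0.706]
contact_force: [0.7, -0.9, -3.9]
gripper_width: 0.309
```

```bash
python3 -m jog '{"offset":[[0,0,-0.06],[0,0,0],[0,0,0]],"angular":[[0,0,0],[0,0,0],[0,0,0]],"jaw":[15,15,15]}';  python3 -m jog '{"offset":[[0,0,-0.06],[0,0,0],[0,0,0]],"angular":[[0,0,0],[0,0,0],[0,0,0]],"jaw":[15,15,15]}'; python3 -m jog '{"offset":[[0,0,-0.06],[0,0,0],[0,0,0]],"angular":[[0,0,0],[0,0,0],[0,0,0]],"jaw":[15,15,15]}'
```

```text
time: 20.95
tool_pos: [0.5609, -0.1293, 0.158]
tool_rot: [-0.042, 0.041, -0.706, 0.706]
contact_force: [-0.1, -0.0, -1.3]
gripper_width: 0.307
time: 21.25
tool_pos: [0.5613, -0.1295, 0.156]
tool_rot: [-0.042, 0.04, -0.705, 0.706]
contact_force: [0.7, -1.4, 5.3]
gripper_width: 0.311
time: 21.55
tool_pos: [0.5592, -0.1287, 0.1493]
tool_rot: [0.04, -0.042, 0.706, -0.705]
contact_force: [1.5, -0.3, -5.1]
gripper_width: 0.306
```

```bash
python3 -m jog '{"offset":[[0,0,-0.06],[0,0,0],[0,0,0]],"angular":[[0,0,0],[0,0,0],[0,0,0]],"jaw":[15,15,15]}';  python3 -m jog '{"offset":[[0,0,-0.06],[0,0,0],[0,0,0]],"angular":[[0,0,0],[0,0,0],[0,0,0]],"jaw":[15,15,15]}'; python3 -m jog '{"offset":[[0,0,-0.1],[0,0,0],[0,0,0]],"angular":[[0,0,0],[0,0,0],[0,0,0]],"jaw":[15,15,15]}'
```

```text
time: 21.85
tool_pos: [0.5598, -0.129, 0.1476]
tool_rot: [0.041, -0.042, 0.706, -0.706]
contact_force: [0.3, -0.7, -2.7]
gripper_width: 0.309
time: 22.15
tool_pos: [0.561, -0.1294, 0.1471]
tool_rot: [-0.042, 0.041, -0.706, 0.706]
contact_force: [-2.6, -1.3, 5.4]
gripper_width: 0.306
time: 22.45
tool_pos: [0.5629, -0.1298, 0.147]
tool_rot: [-0.044, 0.039, -0.705, 0.707]
contact_force: [-5.5, 1.2, 21.1]
gripper_width: 0.304
```

```bash
python3 -m jog '{"offset":[[0,0,0.08],[0,0,0.06],[0,0,0]],"angular":[[0,0,0],[0,0,0],[0,0,0]],"jaw":[15,15,15]}'; python3 -m jog '{"offset":[[0,0,0],[0,0,0],[0,0,0],[0,0,0],[0,0,0],[0,0,0.3],[0,0,0.6],[0,0,0.8],[0,0,0.8],[0,0,0]],"angular":[[0,0,0],[0,0,0],[0,0,0],[0,0,0],[0,0,0],[0,0,0],[0,0,0],[0,0,0],[0,0,0],[0,0,0]],"jaw":[85,85,85,85,85,85,85,85,85,85]}'
python3 - <<'E'
from h import *
s,im=snap('wrist','w18.png');print(s['tool_pos'],s['contact_force']);np.save('s18.npy',np.r_[s['tool_pos'],s['tool_rot']])
s,im=snap('side','s18.png'); cv2.imwrite('pics/s18z.png',cv2.resize(im[30:230,220:380],None,fx=2.9,fy=2.9,interpolation=cv2.INTER_CUBIC))
E
```

```text
time: 22.75
tool_pos: [0.5604, -0.1291, 0.1471]
tool_rot: [-0.041, 0.041, -0.706, 0.706]
contact_force: [0.2, -0.5, 1.2]
gripper_width: 0.312
time: 23.75
tool_pos: [0.5635, -0.1302, 0.2819]
tool_rot: [-0.046, 0.037, -0.704, 0.708]
contact_force: [0.4, -0.3, 1.0]
gripper_width: 0.992
[ 0.5634645  -0.13017639  0.28189658] [ 0.38040082 -0.27550396  0.96550034]
```

View pics/w18.png

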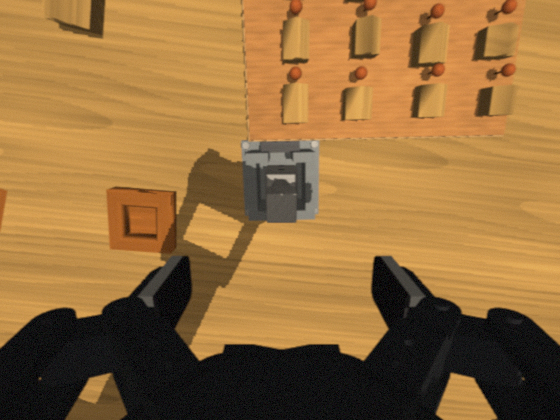

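View pics/s18z.png

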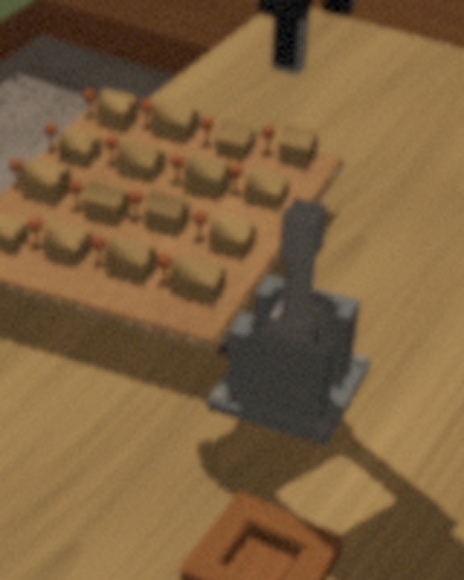

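The key stands on the jack alone, with the fingers clear; in the wrist view the head is near (281,207). Measuring the tilt next, since the socket cocked on the drive earlier.

Run:
```python
from h import *
im=cv2.imread('pics/w18.png')
cv2.imwrite('pics/w18z.png',cv2.resize(im[132:232,232:332],None,fx=6,fy=6,interpolation=cv2.INTER_CUBIC))
```

```text
(no output)
```

View pics/w18z.png

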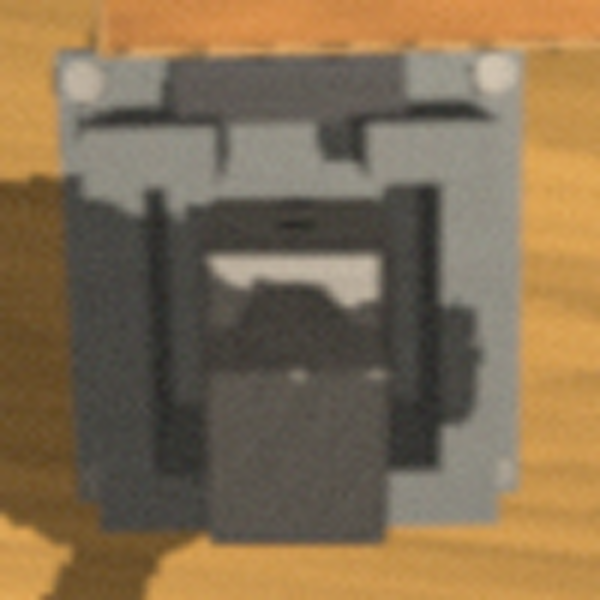

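Run:
```python
from h import *
v=np.load('s18.npy'); s=dict(tool_pos=v[:3],tool_rot=v[3:]); R=Rq(v[3:])
f=lambda p:(np.array(p)+.5)/6-.5+[232,132]
def q(n,p,z):
    P=onplane('wrist',f(p),z,s); c=P.mean(0); d=np.roll(P,-1,0)-P; print(n,c.round(4),(np.degrees(np.arctan2(d[:,1],d[:,0]))%90).round(1),np.linalg.norm(d,axis=1).round(4))
q('head top',[(208,376),(387,376),(386,543),(210,543)],.182)
q('flange front top edge',[(207,255),(384,255)],.108)
q('socket top front edge',[(192,250),(388,250)],.076)
q('socket bottom front',[(192,204),(385,204)],.03)
q('well',[(147,186),(440,186),(440,468),(157,468)],.08)
q('housing',[(78,122),(518,118),(500,523),(100,528)],.08)
# expected pixel for ideal
c=np.array([.560,-.132]); a=np.radians(6.9); ux=np.array([np.cos(a),np.sin(a)]);uy=np.array([-ux[1],ux[0]])
for n,z,h in [('head',.182,.014),('flange',.108,.017),('socktop',.076,.02)]:
    P=np.array([np.r_[c+sx*h*ux+sy*h*uy,z] for sx,sy in [(1,1),(1,-1),(-1,-1),(-1,1)]])
    print(n,((proj('wrist',P,s)-[232,132]+.5)*6-.5).round(0).tolist())
```

```text
head top [ 0.5595 -0.1319  0.182 ] [6.7 7.2 6.7 6.7] [0.0267 0.0261 0.0269 0.0261]
flange front top edge [ 0.5797 -0.1295  0.108 ] [6.7 6.7] [0.0332 0.0332]
socket top front edge [ 0.5759 -0.129   0.076 ] [6.7 6.7] [0.0402 0.0402]
socket bottom front [ 0.5798 -0.1284  0.03  ] [6.7 6.7] [0.0441 0.0441]
well [ 0.5603 -0.1321  0.08  ] [6.7 7.9 6.7 7.6] [0.0589 0.0587 0.0592 0.0586]
housing [ 0.5607 -0.1327  0.08  ] [7.3 6.  7.4 8.2] [0.0876 0.0842 0.0843 0.0844]
head [[205.0, 367.0], [393.0, 366.0], [391.0, 546.0], [208.0, 546.0]]
flange [[205.0, 270.0], [386.0, 270.0], [385.0, 445.0], [208.0, 446.0]]
socktop [[197.0, 232.0], [393.0, 231.0], [391.0, 421.0], [200.0, 422.0]]
```

```bash
python3 -m jog '{"offset":[[-0.5,0,0],[-0.7,0,0],[-0.5,0,0],[0,0,0],[0,0,0],[0,0,0],[0,0,0]],"angular":[[0,0,0],[0,0,0],[0,0,0],[0,0,0],[0,0,0],[0,0,0],[0,0,0]],"jaw":[85,85,85,85,85,85,85]}'
python3 - <<'E'
from h import *
s,im=snap('wrist','w19.png');print(s['tool_pos'],s['contact_force']);np.save('s19.npy',np.r_[s['tool_pos'],s['tool_rot']])
c=np.array([.560,-.132]); a=np.radians(6.9); ux=np.array([np.cos(a),np.sin(a)]);uy=np.array([-ux[1],ux[0]])
big=cv2.resize(im[60:180,225:345],None,fx=5,fy=5,interpolation=cv2.INTER_CUBIC); cv2.imwrite('pics/w19z.png',big)
for n,z,h in [('head',.182,.014),('headbot',.142,.014),('flange',.108,.017),('flangebot',.100-.024+.024,.017),('socktop',.076,.02),('well',.08,.03),('housing',.08,.042)]:
    P=np.array([np.r_[c+sx*h*ux+sy*h*uy,z] for sx,sy in [(1,1),(1,-1),(-1,-1),(-1,1)]])
    print(n,((proj('wrist',P,s)-[225,60]+.5)*5-.5).round(0).tolist())
s,im=snap('side','s19.png')
for n,z in [('head',.182),('flange',.108),('headbot',.142)]:
    print(proj('side',[[.56,-.132,z]]).round(1))
cv2.imwrite('pics/s19z.png',cv2.resize(im[80:190,280:370],None,fx=5.4,fy=5.4,interpolation=cv2.INTER_CUBIC))
E
```

```text
time: 24.55
tool_pos: [0.4757, -0.129, 0.2717]
tool_rot: [0.041, -0.042, 0.706, -0.706]
contact_force: [0.6, -0.6, -1.0]
gripper_width: 0.989
[ 0.47568757 -0.12895291  0.27172369] [ 0.61473646 -0.56641598 -0.99845199]
head [[274.0, 129.0], [452.0, 128.0], [447.0, 314.0], [274.0, 314.0]]
headbot [[275.0, 155.0], [429.0, 155.0], [425.0, 315.0], [275.0, 315.0]]
flange [[261.0, 157.0], [429.0, 157.0], [425.0, 330.0], [262.0, 331.0]]
flangebot [[262.0, 161.0], [425.0, 161.0], [421.0, 330.0], [262.0, 330.0]]
socktop [[250.0, 158.0], [429.0, 157.0], [425.0, 343.0], [251.0, 343.0]]
well [[203.0, 107.0], [478.0, 106.0], [469.0, 388.0], [207.0, 389.0]]
housing [[147.0, 47.0], [535.0, 47.0], [519.0, 441.0], [156.0, 442.0]]
[[324.3 101.2]]
[[322.1 128.4]]
[[323.1 116.3]]
```

View pics/w19z.png

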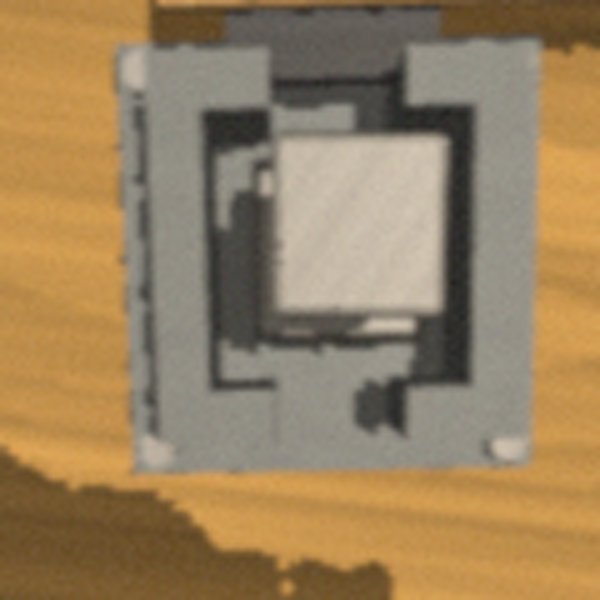

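View pics/s19z.png

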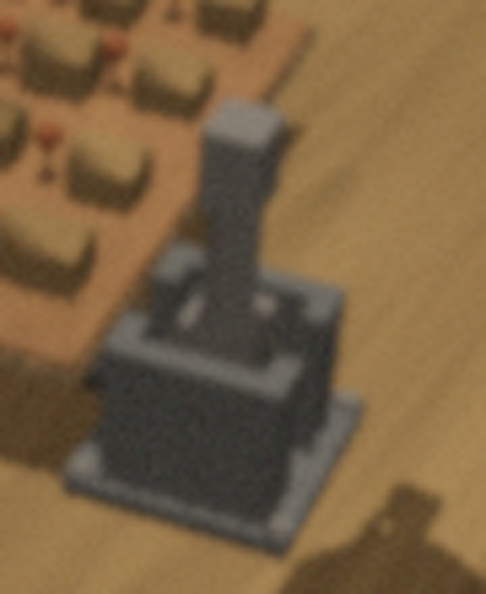

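```bash
python3 -c "
from plant import manip
s=manip.state();print(s['time'],s['contact_force'],abs(s['joint_vel']).max());print(manip.job_done())"
```

```text
24.65 [ 0.1136225   0.26303081 -0.94268904] 0.005912604121759464
the job is handed in; nothing more can be done
None
```

The levelling key is on the jack, with the socket and bar both pushed fully home, and I handed the job in at about 24.7 s of the 64 s allowed. I never saw the judge's verdict or the spring-ball joint values. "Clicked home" below is judged from forces, heights and pictures.

1. **Socket in the block:** I set the socket in the pocket and let go. It stood upright, and its mouth measured within about 0.5 mm of the block's centre.
2. **Bar in the socket:** The push force rose and then dropped at the click. The bar then stopped hard at 23 N, at the height expected for fully home.
3. **Lift out:** Both came out together on the bar, with the measured weight rising to about 4.5 N.
4. **Socket on the jack:** The force rose to about 10 N and dropped at the click. It then stopped hard at 21 N, 2.0 mm above the block stop height, exactly the difference between the two seats.

**Last checks:** After I let go and backed off, the head and flange outlines in the wrist picture were within about 1 pixel of where an upright, fully seated key should appear. The side picture agreed to about 1.5 pixels. The fingers touch nothing, and no move came near the pot, bottle or house.

**What disagreed:**
- **Socket tilt in transit:** while being carried to the jack, the socket hung about 4 degrees crooked on the bar's drive. It straightened when pushed on.
- **First tilt measurement:** a picture taken before the arm had settled suggested the bar leaned about 0.04 rad, still inside the 0.1 limit. The later settled picture showed almost no lean.

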